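# Close the split pump housing and hold it pressed

## Robot

A 7-joint arm with a two-finger parallel gripper is mounted at the origin on a cart in front of the work surface, level with it; the furniture and walls round the work are solid. World frame = base frame: x ahead of the robot, y to its left, z up, the work surface at z = 0. Lengths are in m, angles in rad, forces in N, time in s.
With the tool pointing down it reaches from about 0.425 to 0.925 m from the base axis. Payload 6.8 kg.
Tool frame: the origin (TCP) lies midway between the tips of the shut fingers; the grasp point (between the pads) lies 19 mm behind it; z points along the fingers, y is the direction in which the jaws open and shut (so a half turn about z gives the same grasp; the last joint's range is limited). The gripper opens to 85 mm and grips with 20 to 120 N. Pads are 22 mm wide; open, the fingers measure 114 mm over their backs; the gripper's body (76 mm by 85 mm) begins 54 mm behind the grasp point. The pads swing forward as they close: fully open they stand 13 mm farther back than shut.
Start: joints at [1.096, 0.477, 0.022, 1.555, -0.011, 1.109, -0.083], TCP at [0.242, -0.63, 0.231] pointing down, gripper open.
Joint ranges: [-2.96, 2.96], [-0.34, 2.1], [-1.41, 1.46], [0.24, 2.44], [-1.37, 4.51], [0.17, 1.92], [-2.96, 2.96]. Speed limits (rad/s): [2.39, 2.39, 3.14, 3.14, 3.14, 3.14, 3.14].

## Interface

Orientations are given as a unit quaternion [w, x, y, z].
In Python, from station import bot gives the robot as it stands. The module is installed in compiled form; this text tells all that it offers.
- The arm moves only by the tool play_rows, never from a script. Its argument "motion" is a list of rows, each a list of 2 entries, a list of its own where there are three numbers: the shift along the tool's x, y, z as a fraction of full scale, then the turn, a rotation vector about the tool's x, y, z as a fraction of full scale. In form: [[[tx, ty, tz], [rx, ry, rz]], ...]. A call has 1 to 8 rows; each row is the pose to reach, as a shift and turn from the pose measured when the call began, along the tool's axes at that moment, turning the shorter way round; what a row does not reach only later rows make up. Full scale, the value 1, is 400 mm for a shift and 360 degrees for a turn. A row lasts 1/10 s, in which the tool goes at most 50 mm and 8.59 degrees, less where a joint would pass 70% of its speed; a pose out of reach is approached as far as the arm can. A call with a number of a shift or a turn outside -1 to 1 is refused whole. A call with a gripper value outside its range is refused whole. "fingers" is the finger opening in mm, from 0 to 85.4, set as the call begins (left out, the last holds). The fingers move at their own pace and stop on an object; "grip_force" is the grip in N (left out, the last holds). Time passes only in rows, so rows that repeat a pose let the fingers close. It gives the time, the measured TCP pose, the force and the opening at its end, in the units of the state.
- bot.get_obs(): the state, without advancing time (a new reading comes with each control period).
- bot.read_camera(name): name is "side" or "top" or "wrist"; returns a dict with "pixels" (420x560x3 uint8, red, green, blue), "range_z" (420x560 float32, m along the optical axis (not along the pixel's ray), 0 where there is no reading), "fovy" (degrees; the focal length in pixels is half the picture's height over the tangent of half this angle, whatever the lens; pixels are square), "cx", "cy" (the principal point, pixels), "pose" (4x4, takes a point from camera to world coordinates). Camera axes: x right, y down, z forward; pixel columns grow to the right and rows downward; lengths in m; the calibration is good to about 2 mm. A picture is of the moment at which its call begins.
- bot.hand_in(): hands the job in, once; it reports no verdict.
The state is a dict: "t": time; "q": joint angles; "joint_vel": joint speeds; "joint_torque": joint torques, N m; "eef_pos": TCP position; "tool_rot": TCP orientation; "contact_force": force on the tool from outside, world axes, zero at the start; "torque": the same for the moment, N m; "gripper_width": opening from 0.0 (shut) to 1.0 (fully open).
Only numpy, scipy, OpenCV 4.12 (cv2) and the standard library are available. Lean on these libraries where they do the work, as an engineer would, in place of code of your own. Each camera call takes 0.05 s, during which the arm holds its last target.

## Task

Unscrew the vent cap of the small pump housing anticlockwise until it stops, so that trapped air can escape. Then pick up the loose cover, fit it on the housing's two dowels, tongue over tongue, and press it down against the sprung ring until the two joint faces meet. Finish while still holding the cover pressed fully home: do not let go, and leave the bolt, the hex key and the wrench on the bench where they lie.

Things in the scene. Friction and masses are not known exactly. Their poses are not given: they have to be found in the camera images.
- housing: Lower half of an aluminium pump housing, fixed on a dark foot plate 92x135x8 mm. Origin: centre of its underside, on the bench; z up, +y along its length to the end with a tongue (36 mm wide, 18 mm long), -x to the vent neck, which points roughly to the robot. Block 70 (x) x 105 (y) mm; flat top (joint face) 36 mm above the bench, with two upright steel dowels 14 mm high, their top 4 mm tapered.
- dowel_big (a point): foot of the 12 mm dowel, on the joint face 36 mm above the bench, at the housing's x = 0, y = +38 mm (tongue end)
- dowel_small (a point): foot of the 9 mm dowel, on the joint face 36 mm above the bench, at the housing's x = 0, y = -38 mm
- vent_top (a point): centre of the vent cap's top, 66 mm above the bench, 88 mm from the housing's centre to its -x. The cap is a ribbed black upright cylinder, 34 mm diameter, 26 mm high (underside 40 mm above the bench), with a fine pale line on top, on a neck of 26 mm diameter; the arm under the neck is 14 mm high.
- vent_cap (a joint): turn of the vent cap about the upright axis through vent_top, rad: 0 screwed down, grows anticlockwise seen from above, stop at 1.4 (fully unscrewed). It stays captive on its neck, does not rise and stays where it is left; turning takes about 0.04 N m.
- seal_ring (a joint): sprung disc of 36 mm diameter in the middle of the joint face, m pressed in: 0 when free, standing 5 mm above the joint face; 0.005 when flush with it. It pushes back with 4.8 N at 0 and 10.8 N when flush, so that it carries the cover about 5 mm high when nobody presses.
- cover: Loose upper half, aluminium, about 0.25 kg, lying flat, rib up: plate 70 (x) x 105 (y) x 12 mm with a tongue at its +y end like the housing's, and a central upright grip rib 16 (x) x 56 (y) mm, from 12 to 44 mm above the underside. Origin: centre of its underside; z up. Two through holes. Seated, its axes agree with the housing's and its underside lies on the joint face.
- hole_big (a point): centre of the cover's 14 mm hole (for the 12 mm dowel), at the underside, at the cover's x = 0, y = +38 mm
- hole_small (a point): centre of the cover's 11 mm hole (for the 9 mm dowel), at the underside, at the cover's x = 0, y = -38 mm
- bolt_m10: bystander: steel bolt 52 mm long, lying on the bench; origin at the centre of its underside, long axis y
- hex_key_5: bystander: L-shaped hex key 87 mm long, 6 mm thick, lying on the bench; origin at the centre of its underside, long axis y
- wrench_13: bystander: spanner 205 mm long, 10 mm thick, lying at the back of the work area; origin at the centre of its underside, long axis y

How it is judged:
By the outcome, as a careful person would: the job done as asked, in the order asked, and still so for the second after the job is handed in, while the arm keeps its last pose, push and grip.
It also fails if it takes over 53 s, if anything falls off the work surface, if the arm or the gripper's body presses on something with over 40 N, if the wrist force passes 120 N, or if a joint passes its speed limit or range.

## Working session

There is one attempt and no reset: what is moved stays moved. The work goes in short steps, Python scripts to look and compute and a tool call to move; the robot and the scene stay as the last step left them, time stands still between calls to the robot, and variables do not carry over. Pictures are saved under pics/ and viewed, and the job is handed in when it is done.

Besides the shell and the picture viewer there is one more tool, called after ">>>" as name([rows], argument=value, ...), one row to a line, values as JSON. play_rows: Moves the arm, as the interface text tells. Shift numbers are shares of 400 mm and turn numbers shares of 360 degrees, none past 1 either way. Its arguments: {"type":"object","properties":{"motion":{"type":"array"},"fingers":{"type":"number"},"grip_force":{"type":"number"}},"required":["motion"]}

```bash
mkdir -p pics; ls; cat > h.py <<'E'
import numpy as np, cv2
from station import bot
from scipy.spatial.transform import Rotation as R
def snap(n,f):
    d=bot.read_camera(n); cv2.imwrite(f'pics/{f}.png',d['pixels'][:,:,::-1]); np.savez(f'pics/{f}.npz',**d); return d
def load(f): return np.load(f'pics/{f}.npz')
def K(d):
    f=210/np.tan(np.radians(float(d['fovy']))/2); return f,float(d['cx']),float(d['cy'])
def px(d,u,v,z=None):
    "world point by range, or on plane z"
    f,cx,cy=K(d);T=d['pose'];r=np.array([(u-cx)/f,(v-cy)/f,1.])
    if z is None: s=np.median(d['range_z'][int(v)-1:int(v)+2,int(u)-1:int(u)+2])
    else: s=(z-T[2,3])/(T[:3,:3]@r)[2]
    return T[:3,:3]@(r*s)+T[:3,3]
def pr(d,P):
    f,cx,cy=K(d);T=d['pose'];c=T[:3,:3].T@(np.asarray(P)-T[:3,3]);return c[0]/c[2]*f+cx,c[1]/c[2]*f+cy
def crop(f,o,u0,v0,u1,v1,s):
    im=cv2.imread(f'pics/{f}.png')[v0:v1,u0:u1];cv2.imwrite(f'pics/{o}.png',cv2.resize(im,None,fx=s,fy=s,interpolation=cv2.INTER_CUBIC))
def st():
    o=bot.get_obs();print({k:np.round(v,4) for k,v in o.items()});return o
def rel(p,Rt,o=None):
    "row numbers to reach world p (m), rotation matrix Rt"
    o=o or bot.get_obs();q=o['tool_rot'];R0=R.from_quat([q[1],q[2],q[3],q[0]])
    s=R0.inv().apply(np.asarray(p)-o['eef_pos'])/0.4
    w=(R0.inv()*R.from_matrix(Rt)).as_rotvec()/(2*np.pi);return np.round(s,4),np.round(w,4)
E
python3 - <<'E'
from h import *
o=st()
for n in['side','top','wrist']:
    d=snap(n,n+'0'); print(n,d['fovy'],d['cx'],d['cy'],np.round(d['pose'],3).tolist(),d['range_z'].min(),d['range_z'].max())
E
```

```text
pics
{'t': np.float64(0.0), 'q': array([ 1.0959,  0.4778,  0.0223,  1.5565, -0.0115,  1.1093, -0.0831]), 'joint_vel': array([-0.0009,  0.0018, -0.0009,  0.0004,  0.0002,  0.0009,  0.0001]), 'joint_torque': array([-1.10000e-03, -5.96450e+01,  1.60720e+00, -2.81198e+01,
        1.24000e-02,  9.40000e-03,  0.00000e+00]), 'eef_pos': array([ 0.2418, -0.6296,  0.2303]), 'tool_rot': array([-9.000e-04,  9.832e-01,  1.824e-01, -2.000e-04]), 'contact_force': array([-0.1037, -0.3858, -0.0774]), 'torque': array([ 0.0562, -0.0139, -0.0518]), 'gripper_width': np.float64(1.0056)}
side 57.28762200084391 277.96388488964067 208.83269068100026 [[-0.844, -0.207, 0.494, 0.144], [-0.536, 0.304, -0.788, 0.659], [0.013, -0.93, -0.368, 0.389], [0.0, 0.0, 0.0, 1.0]] 0.0 1.8394976
top 56.77109246068508 281.1059701547818 212.16187023120804 [[-0.019, -0.995, 0.099, 0.451], [-1.0, 0.019, 0.002, -0.005], [-0.004, -0.099, -0.995, 1.033], [0.0, 0.0, 0.0, 1.0]] 0.0 1.958186
wrist 71.22191612070479 285.1556496100746 208.07575955779998 [[0.358, -0.9, -0.25, 0.306], [-0.934, -0.345, -0.094, -0.606], [-0.002, 0.267, -0.964, 0.372], [0.0, 0.0, 0.0, 1.0]] 0.0 1.7099988
```

View pics/top0.png

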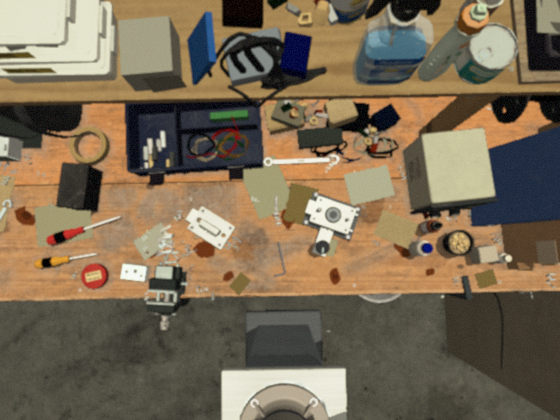

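View pics/side0.png

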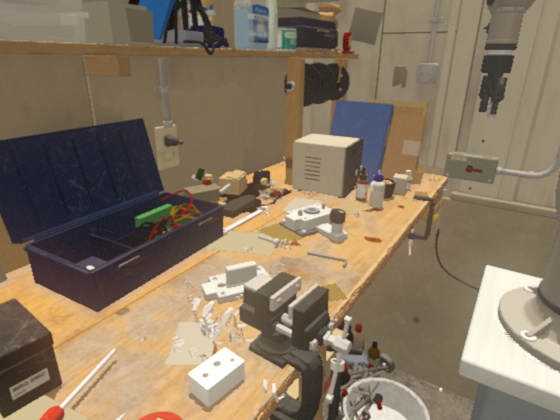

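View pics/wrist0.png

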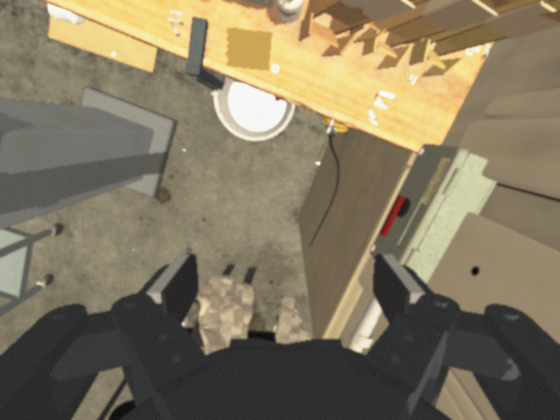

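The top view shows the housing near (330,215) with its vent cap at (323,247). The cover is at (211,227), the wrench at (300,160) and the hex key at (280,260). A vise stands at (165,290), and the arm is out of view to the right. Next I'll enlarge the crops.

```bash
python3 - <<'E'
from h import *
crop('top0','c1',265,175,375,275,7)
crop('top0','c2',170,190,270,265,8)
E
```

```text
(no output)
```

View pics/c1.png

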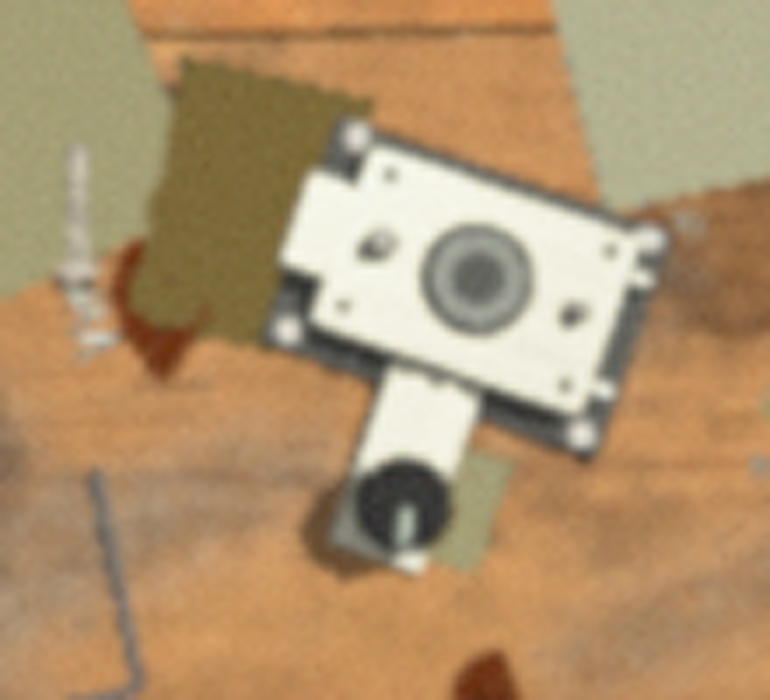

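View pics/c2.png

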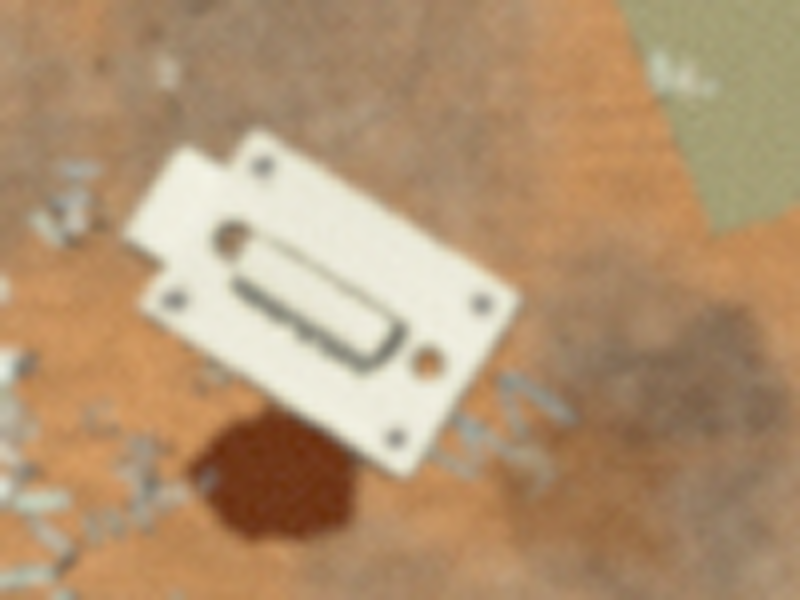

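```bash
python3 - <<'E'
from h import *
d=load('top0')
def P(c,z):return px(d,265+c[0]/7,175+c[1]/7,z)
ring=P((477,278),.038);A=[P(c,.036) for c in[(372,150),(315,325),(640,258),(582,415)]]
big=P((376,246),.046);sm=P((574,314),.046);v=P((403,505),.066)
for n,x in zip(['ring','A0','A1','A2','A3','big','sm','vent'],[ring,*A,big,sm,v]):print(n,np.round(x,4))
print('mean corners',np.mean(A,0), 'dowel dist',np.linalg.norm(big-sm),'mid',(big+sm)/2,'yaw y',np.degrees(np.arctan2(*(big-sm)[1::-1])),'vent dist',np.linalg.norm((ring-v)[:2]),np.degrees(np.arctan2(*(ring-v)[1::-1])))
print('tip',P((407,540),.066))
def Q(c,z):return px(d,170+c[0]/8,190+c[1]/8,z)
hb=Q((232,238),.012);hs=Q((428,363),.012);print('hb',hb,'hs',hs,np.linalg.norm(hb-hs),(hb+hs)/2,np.degrees(np.arctan2(*(hb-hs)[1::-1])))
C=[Q(c,.012) for c in[(257,130),(145,305),(522,298),(408,475)]];print(np.mean(C,0))
for uv in[(333,214),(211,222),(207,232),(322,246),(295,225)]:print(uv,px(d,*uv))
E
```

```text
ring [ 0.5408 -0.1365  0.038 ]
A0 [ 0.5892 -0.0995  0.036 ]
A1 [ 0.5248 -0.0767  0.036 ]
A2 [ 0.5472 -0.1969  0.036 ]
A3 [ 0.4899 -0.1735  0.036 ]
big [ 0.5525 -0.099   0.046 ]
sm [ 0.5263 -0.1702  0.046 ]
vent [ 0.4582 -0.104   0.066 ]
mean corners [ 0.53778509 -0.13665441  0.036     ] dowel dist 0.07590675967152945 mid [ 0.53938177 -0.13461408  0.046     ] yaw y 69.77155972372888 vent dist 0.08876911851967505 -21.442234418450933
tip [ 0.44583369 -0.1050673   0.066     ]
hb [0.53667496 0.21396721 0.012     ] hs [0.49427234 0.14951851 0.012     ] 0.07714672838815725 [0.51547365 0.18174286 0.012     ] 56.65795991614565
[0.51507562 0.18076173 0.012     ]
(333, 214) [ 0.54251069 -0.13596432  0.03950257]
(211, 222) [0.53012917 0.18234945 0.01180978]
(207, 232) [0.50392401 0.19270108 0.01285381]
(322, 246) [ 0.46102984 -0.10278934  0.06498584]
(295, 225) [ 0.5187416  -0.03917561 -0.0005362 ]
```

```bash
python3 - <<'E'
from h import *
d=load('top0');f,cx,cy=K(d);z=d['range_z'];v,u=np.mgrid[:420,:560]
T=d['pose'];p=np.stack([(u-cx)/f*z,(v-cy)/f*z,z],-1)@T[:3,:3].T+T[:3,3];p[z==0]=np.nan
# height map coarse
for x0 in np.arange(.2,.75,.05):
  print('%.2f'%x0,[ '%.2f'%np.nanmax(np.where((abs(p[...,0]-x0)<.025)&(abs(p[...,1]-y0)<.025),p[...,2],-9)) for y0 in np.arange(-.65,.31,.05)])
a,b=rel([.4585,-.1035,.13],R.from_quat([.9832,.1824,0,0]).as_matrix());print(a,b)
E
```

```text
0.20 ['-0.93', '-0.93', '-0.82', '-0.82', '-0.81', '-0.82', '-0.93', '-0.93', '-0.93', '-0.93', '-0.93', '-0.93', '-0.93', '-0.92', '-0.93', '-0.93', '-0.93', '-0.93', '-0.93', '-0.92']
0.25 ['-9.00', '-0.94', '-0.82', '-0.82', '-0.87', '-0.82', '-0.81', '-0.93', '-0.94', '-0.94', '-9.00', '-0.93', '-0.93', '-0.93', '-9.00', '-9.00', '-0.93', '-0.93', '0.09', '0.09']
0.30 ['-0.01', '-9.00', '-9.00', '0.01', '-9.00', '-9.00', '-9.00', '-9.00', '-9.00', '-9.00', '-9.00', '-9.00', '-9.00', '-9.00', '-9.00', '-9.00', '-9.00', '-9.00', '0.11', '0.11']
0.35 ['0.00', '0.01', '0.00', '0.02', '0.02', '0.00', '0.01', '0.00', '0.00', '0.00', '0.00', '0.01', '0.00', '0.00', '0.00', '0.00', '0.00', '0.02', '0.11', '0.11']
0.40 ['0.15', '0.14', '0.06', '0.06', '0.01', '0.01', '0.00', '0.00', '0.00', '0.01', '0.00', '0.01', '0.00', '0.01', '0.00', '0.01', '0.01', '0.00', '0.11', '0.11']
0.45 ['0.15', '0.15', '0.06', '0.05', '0.05', '0.05', '0.09', '0.00', '0.01', '0.00', '0.02', '0.07', '0.00', '0.01', '0.00', '0.02', '0.02', '0.01', '0.03', '0.06']
0.50 ['0.16', '0.23', '0.23', '0.08', '0.05', '0.10', '0.08', '0.01', '0.00', '0.04', '0.04', '0.06', '0.01', '0.02', '0.00', '0.02', '0.05', '0.05', '0.01', '0.04']
0.55 ['-9.00', '0.24', '0.23', '0.16', '0.16', '0.16', '0.16', '0.01', '0.01', '0.04', '0.05', '0.05', '0.04', '0.02', '0.00', '0.00', '0.02', '0.05', '0.02', '0.01']
0.60 ['-9.00', '0.24', '0.23', '0.16', '0.16', '0.16', '0.16', '0.00', '0.00', '0.00', '0.04', '0.04', '0.01', '0.02', '0.01', '0.00', '0.00', '0.01', '0.01', '0.08']
0.65 ['-9.00', '0.25', '0.23', '0.16', '0.16', '0.16', '0.16', '0.01', '0.01', '0.00', '0.01', '0.00', '0.00', '0.01', '0.08', '0.08', '0.08', '0.08', '0.08', '0.08']
0.70 ['-9.00', '0.25', '0.30', '0.40', '0.42', '0.42', '0.46', '0.46', '0.41', '0.54', '0.58', '0.41', '0.43', '0.45', '0.43', '0.51', '0.46', '0.47', '0.47', '0.41']
[ 0.9773 -1.0334  0.2527] [-0.0002  0.     -0.    ]
```

>>> play_rows([
  [[0.08,-0.084,0],[0,0,0]],
  [[0.18,-0.19,0],[0,0,0]],
  [[0.28,-0.295,0],[0,0,0]],
  [[0.38,-0.4,0],[0,0,0]],
  [[0.48,-0.507,0],[0,0,0]],
  [[0.58,-0.613,0],[0,0,0]],
  [[0.68,-0.719,0.02],[0,0,0]],
  [[0.76,-0.804,0.05],[0,0,0]],
], fingers=60)

```text
t: 0.95
eef_pos: [0.3933, -0.2622, 0.2192]
tool_rot: [-0.0, 0.983, 0.182, 0.0]
contact_force: [1.3, 0.0, -0.5]
gripper_width: 0.702
```

```bash
python3 - <<'E'
from h import *
o=st();print(rel([.4585,-.1035,.13],R.from_quat([.9832,.1824,0,0]).as_matrix()))
E
```

```text
{'t': np.float64(0.95), 'q': array([ 0.6176,  0.1658, -0.1789,  2.0273,  0.0353,  0.9508, -0.7836]), 'joint_vel': array([-0.6773, -0.073 , -0.3901,  0.321 ,  0.0647, -0.2403, -1.0925]), 'joint_torque': array([ 5.25580e+00, -3.82493e+01,  1.25370e+00, -2.51345e+01,
       -3.27000e-02,  6.78200e-01,  1.50650e+00]), 'eef_pos': array([ 0.3933, -0.2622,  0.2192]), 'tool_rot': array([-1.000e-04,  9.832e-01,  1.823e-01,  4.000e-04]), 'contact_force': array([ 1.3457,  0.0031, -0.5273]), 'torque': array([-0.0041, -0.0608, -0.0389]), 'gripper_width': np.float64(0.7022)}
(array([ 0.2943, -0.3118,  0.2233]), array([-0.    , -0.0001, -0.    ]))
```

>>> play_rows([
  [[0.08,-0.085,0.05],[0,0,0]],
  [[0.17,-0.18,0.1],[0,0,0]],
  [[0.25,-0.265,0.15],[0,0,0]],
  [[0.294,-0.312,0.2],[0,0,0]],
  [[0.294,-0.312,0.223],[0,0,0]],
  [[0.294,-0.312,0.223],[0,0,0]],
])

```text
t: 1.55
eef_pos: [0.4572, -0.1028, 0.1287]
tool_rot: [-0.001, 0.983, 0.183, -0.001]
contact_force: [-0.5, -0.8, -0.5]
gripper_width: 0.708
```

```bash
python3 - <<'E'
from h import *
o=st();d=snap('wrist','w1');print(d['pose'].round(3).tolist())
print(pr(d,[.4585,-.1035,.066]),pr(d,[.5405,-.136,.041]),[pr(d,[.5405+s*.038*np.cos(1.222),-.136+s*.038*np.sin(1.222),.05]) for s in(1,-1)])
E
```

```text
{'t': np.float64(1.55), 'q': array([ 0.3375,  0.2965, -0.2892,  2.1141,  0.1216,  0.749 , -1.2311]), 'joint_vel': array([ 0.0339, -0.0327,  0.0312, -0.0182, -0.0055,  0.0254,  0.0138]), 'joint_torque': array([-1.76380e+00, -3.97671e+01, -2.61920e+00, -2.13530e+01,
       -3.17000e-02, -3.45700e-01, -1.64300e-01]), 'eef_pos': array([ 0.4572, -0.1028,  0.1287]), 'tool_rot': array([-7.000e-04,  9.830e-01,  1.834e-01, -1.200e-03]), 'contact_force': array([-0.475 , -0.8033, -0.5123]), 'torque': array([-0.0088, -0.02  ,  0.0122]), 'gripper_width': np.float64(0.708)}
[[0.36, -0.899, -0.251, 0.521], [-0.933, -0.347, -0.095, -0.079], [-0.002, 0.269, -0.963, 0.27], [0.0, 0.0, 0.0, 1.0]]
(np.float64(285.58294163719097), np.float64(221.811455309209)) (np.float64(364.98233715224035), np.float64(129.7120454564473)) [(np.float64(330.07866465768393), np.float64(93.02633542548246)), (np.float64(404.0392690477064), np.float64(164.4410962530591))]
```

View pics/w1.png

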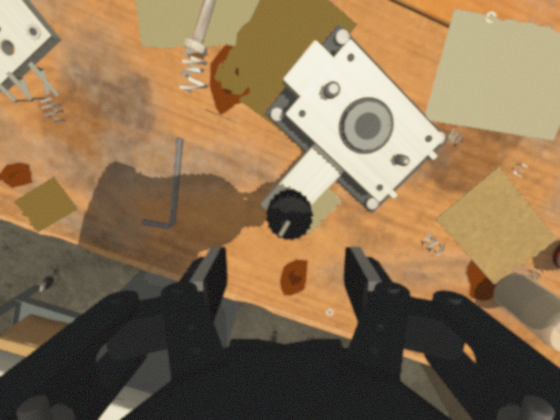

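```bash
python3 - <<'E'
from h import *
d=load('w1');crop('w1','w1c',250,170,330,250,7);crop('w1','w1d',270,60,450,215,4.4)
for n,u,v,z in[('cap',290,214,.066),('ring',367,124,.04),('big',333,88.5,.05),('sm',402,158.5,.05),('hexcorner',175,222,.003)]:print(n,px(d,u,v,z),px(d,u,v))
E
```

```text
cap [ 0.46522139 -0.10434282  0.066     ] [ 0.46487618 -0.10449688  0.06474614]
ring [ 0.54489996 -0.1358857   0.04      ] [ 0.54488659 -0.13585356  0.04013055]
big [ 0.55693904 -0.10101403  0.05      ] [ 0.55711232 -0.10111981  0.04892928]
sm [ 0.53090092 -0.16826861  0.05      ] [ 0.53102496 -0.16942474  0.0471429 ]
hexcorner [ 0.40071738 -0.01218725  0.003     ] [ 0.39907498 -0.01127368 -0.00063349]
```

View pics/w1c.png

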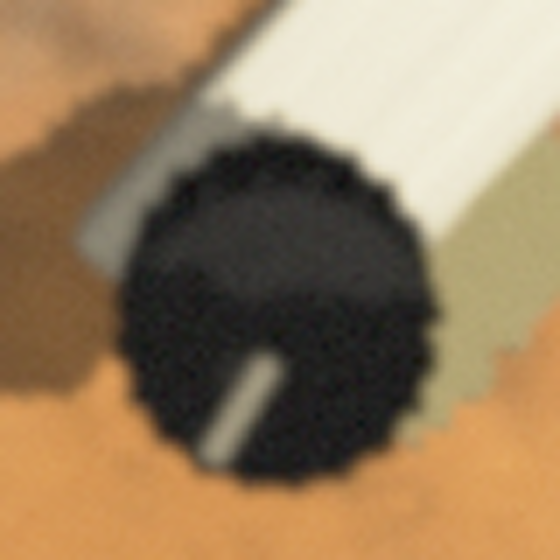

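View pics/w1d.png

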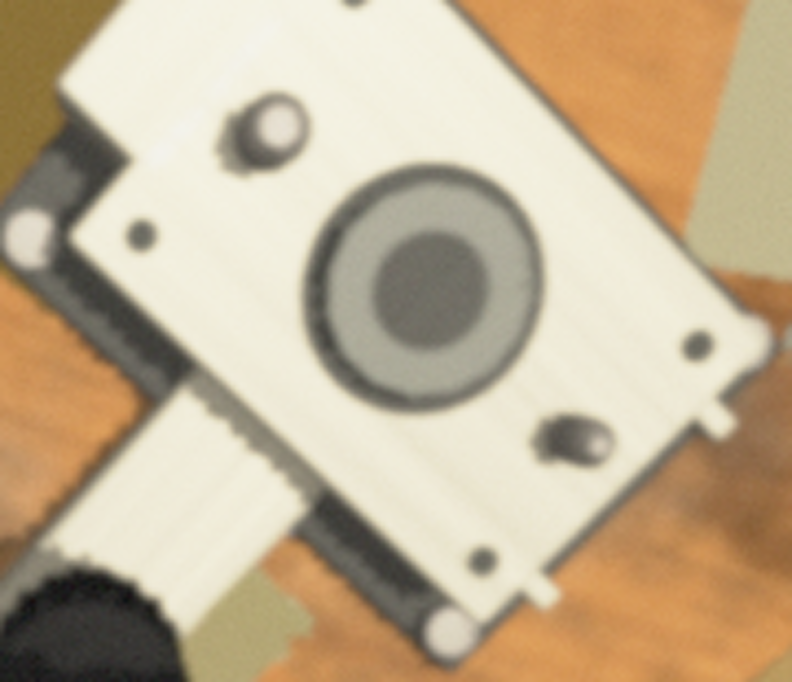

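The wrist view puts the cap centre at about (290,217). That disagrees with the top camera by about 4 mm in x. I'll shut the fingers to check the wrist calibration at the TCP.

>>> play_rows([
  [[0,0,0],[0,0,0]],
  [[0,0,0],[0,0,0]],
  [[0,0,0],[0,0,0]],
  [[0,0,0],[0,0,0]],
  [[0,0,0],[0,0,0]],
  [[0,0,0],[0,0,0]],
  [[0,0,0],[0,0,0]],
  [[0,0,0],[0,0,0]],
], fingers=0, grip_force=40)

```text
t: 2.4
eef_pos: [0.4576, -0.104, 0.1296]
tool_rot: [-0.0, 0.983, 0.182, -0.001]
contact_force: [0.0, 0.6, -0.9]
gripper_width: -0.001
```

```bash
python3 - <<'E'
from h import *
o=st();d=snap('wrist','w2');snap('side','s2');snap('top','t2')
print('tcp px',pr(d,o['eef_pos']));crop('w2','w2c',215,190,365,300,5)
for n in('s2','t2'):print(n,pr(load(n),o['eef_pos']))
crop('s2','s2c',250,130,400,250,5)
E
```

```text
{'t': np.float64(2.4), 'q': array([ 0.3394,  0.2952, -0.2888,  2.1132,  0.1217,  0.7497, -1.2311]), 'joint_vel': array([-0.0003, -0.0001, -0.0012, -0.0023, -0.0008, -0.0003, -0.0006]), 'joint_torque': array([ 2.81000e-02, -4.07524e+01, -1.44400e+00, -2.12397e+01,
        9.30000e-03,  6.80000e-03,  3.00000e-04]), 'eef_pos': array([ 0.4576, -0.104 ,  0.1296]), 'tool_rot': array([-2.000e-04,  9.832e-01,  1.823e-01, -6.000e-04]), 'contact_force': array([ 0.0199,  0.647 , -0.8947]), 'torque': array([ 0.0683, -0.0356, -0.0121]), 'gripper_width': np.float64(-0.0014)}
tcp px (np.float64(283.45420517588417), np.float64(260.95254983083544))
s2 (np.float64(341.3832214444942), np.float64(183.4955410634402))
t2 (np.float64(325.36839762065546), np.float64(247.16481723023574))
```

View pics/w2c.png

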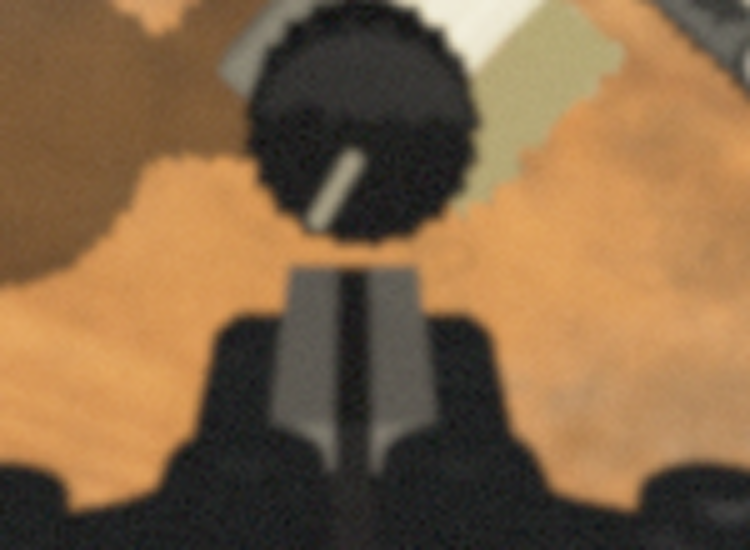

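View pics/s2c.png

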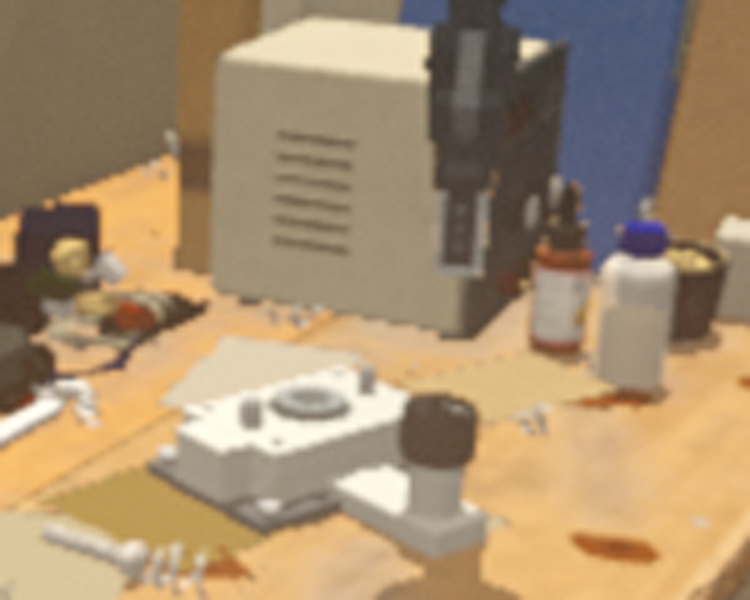

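```bash
python3 - <<'E'
from h import *
o=bot.get_obs();d=load('w2');q=o['tool_rot'];Rm=R.from_quat([q[1],q[2],q[3],q[0]])
print(pr(d,o['eef_pos']+Rm.apply([.011,0,0])))
print(rel([.4605,-.1045,.034],R.from_quat([.9832,.1824,0,0]).as_matrix()))
E
```

```text
(np.float64(283.34641100622633), np.float64(241.43838127796835))
(array([0.0067, 0.0041, 0.2389]), array([-0.0001,  0.0002, -0.    ]))
```

>>> play_rows([
  [[0.008,0.004,0],[0,0,0]],
  [[0.008,0.004,0],[0,0,0]],
  [[0.008,0.004,0],[0,0,0]],
  [[0.008,0.004,0],[0,0,0]],
  [[0.008,0.004,0.08],[0,0,0]],
  [[0.008,0.004,0.16],[0,0,0]],
  [[0.008,0.004,0.24],[0,0,0]],
  [[0.008,0.004,0.24],[0,0,0]],
], fingers=60)

```text
t: 3.35
eef_pos: [0.4581, -0.1038, 0.0306]
tool_rot: [-0.001, 0.983, 0.182, -0.004]
contact_force: [-0.9, 0.1, 0.4]
gripper_width: 0.7
```

>>> play_rows([
  [[0,0,0],[0,0,0]],
  [[0,0,0],[0,0,0]],
  [[0,0,0],[0,0,0]],
  [[0,0,0],[0,0,0]],
], fingers=15, grip_force=30)

```text
t: 3.75
eef_pos: [0.4589, -0.1049, 0.0318]
tool_rot: [-0.001, 0.983, 0.182, -0.003]
contact_force: [0.9, -4.9, 1.4]
gripper_width: 0.384
```

```bash
python3 - <<'E'
from h import *
st();snap('wrist','w3');snap('side','s3');crop('s3','s3c',250,130,400,250,5)
crop('w3','w3c',185,130,385,300,4)
E
```

```text
{'t': np.float64(3.75), 'q': array([ 0.2913,  0.47  , -0.2401,  2.1646,  0.2135,  0.5348, -1.3134]), 'joint_vel': array([-0.0023,  0.0024, -0.0002, -0.0013,  0.0026,  0.0029, -0.0019]), 'joint_torque': array([-2.04120e+00, -4.53699e+01, -3.81820e+00, -1.48524e+01,
       -6.94000e-01, -1.32800e-01, -2.85000e-02]), 'eef_pos': array([ 0.4589, -0.1049,  0.0318]), 'tool_rot': array([-6.000e-04,  9.833e-01,  1.820e-01, -3.000e-03]), 'contact_force': array([ 0.9285, -4.8649,  1.4318]), 'torque': array([-0.9287,  0.0665,  0.0569]), 'gripper_width': np.float64(0.3843)}
```

View pics/w3c.png

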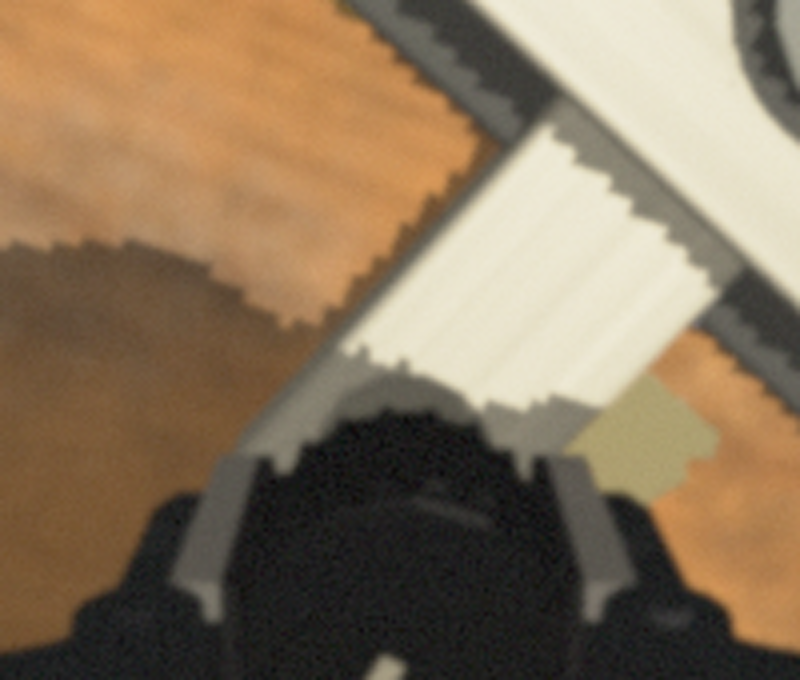

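View pics/s3c.png

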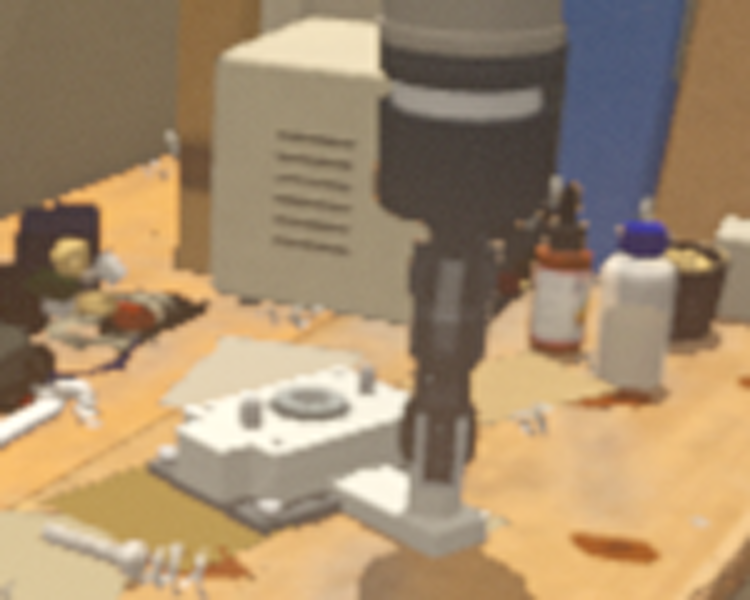

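>>> play_rows([
  [[0,0,0],[0,0,-0.02]],
  [[0,0,0],[0,0,-0.04]],
  [[0,0,0],[0,0,-0.06]],
  [[0,0,0],[0,0,-0.08]],
  [[0,0,0],[0,0,-0.1]],
  [[0,0,0],[0,0,-0.12]],
  [[0,0,0],[0,0,-0.14]],
  [[0,0,0],[0,0,-0.14]],
])

```text
t: 4.65
eef_pos: [0.46, -0.106, 0.0319]
tool_rot: [-0.001, 0.812, 0.584, -0.002]
contact_force: [4.2, -6.4, -9.6]
gripper_width: 0.388
```

```bash
python3 - <<'E'
from h import *
o=st();q=o['tool_rot'];print(np.degrees(2*np.arctan2(q[2],q[1])))
snap('wrist','w4');crop('w4','w4c',185,190,385,360,4)
E
```

```text
{'t': np.float64(4.65), 'q': array([ 0.4777,  0.5005, -0.4639,  2.1509,  0.4051,  0.5778, -0.6045]), 'joint_vel': array([-0.0133, -0.0052,  0.0204, -0.0002, -0.019 , -0.0047, -0.0784]), 'joint_torque': array([ -1.8014, -48.9685,  -7.8254, -14.1539,  -1.0029,   0.8722,
         0.8741]), 'eef_pos': array([ 0.46  , -0.106 ,  0.0319]), 'tool_rot': array([-0.001 ,  0.8115,  0.5843, -0.0017]), 'contact_force': array([ 4.2461, -6.3502, -9.5997]), 'torque': array([-1.2098, -0.8645,  0.0903]), 'gripper_width': np.float64(0.3875)}
71.50793140221299
```

View pics/w4c.png

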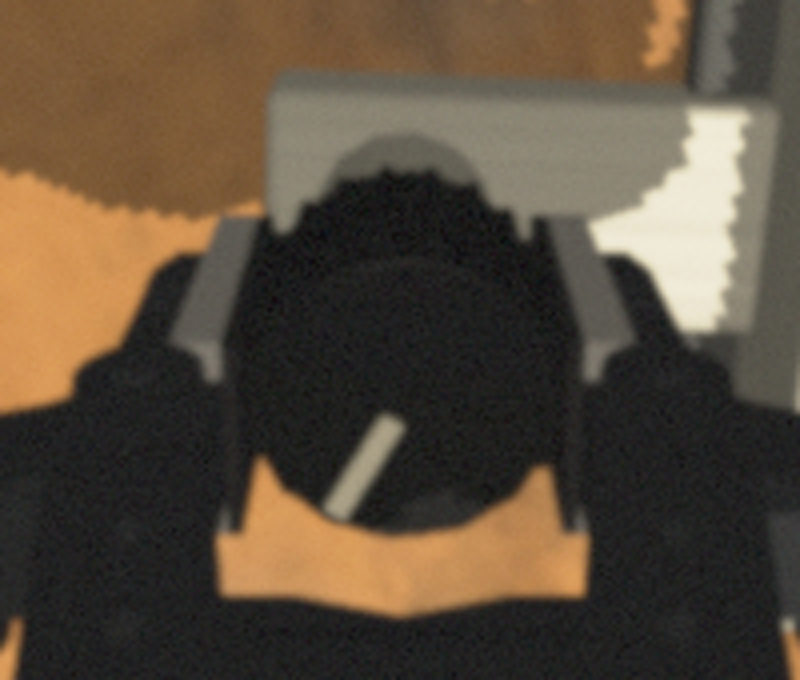

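>>> play_rows([
  [[0,0,0],[0,0,-0.02]],
  [[0,0,0],[0,0,-0.04]],
  [[0,0,0],[0,0,-0.06]],
  [[0,0,0],[0,0,-0.08]],
  [[0,0,0],[0,0,-0.1]],
  [[0,0,0],[0,0,-0.1]],
  [[0,0,0],[0,0,-0.1]],
])

```text
t: 5.4
eef_pos: [0.4611, -0.1057, 0.0324]
tool_rot: [-0.001, 0.593, 0.805, -0.001]
contact_force: [3.6, -0.7, -2.3]
gripper_width: 0.386
```

```bash
python3 - <<'E'
from h import *
o=st();q=o['tool_rot'];print(np.degrees(2*np.arctan2(q[2],q[1])))
snap('wrist','w5');crop('w5','w5c',185,190,385,360,4)
E
```

```text
{'t': np.float64(5.4), 'q': array([ 0.6009,  0.5338, -0.6174,  2.1421,  0.5313,  0.6205, -0.0939]), 'joint_vel': array([-0.0084, -0.0016,  0.007 ,  0.0026,  0.0008, -0.0003,  0.002 ]), 'joint_torque': array([  0.3352, -46.4318,  -6.8576, -13.6621,  -0.4015,   1.0179,
         0.0714]), 'eef_pos': array([ 0.4611, -0.1057,  0.0324]), 'tool_rot': array([-7.000e-04,  5.934e-01,  8.049e-01, -5.000e-04]), 'contact_force': array([ 3.6032, -0.6736, -2.2554]), 'torque': array([-0.1252, -0.7338, -0.0095]), 'gripper_width': np.float64(0.3859)}
107.20582520577337
```

View pics/w5c.png

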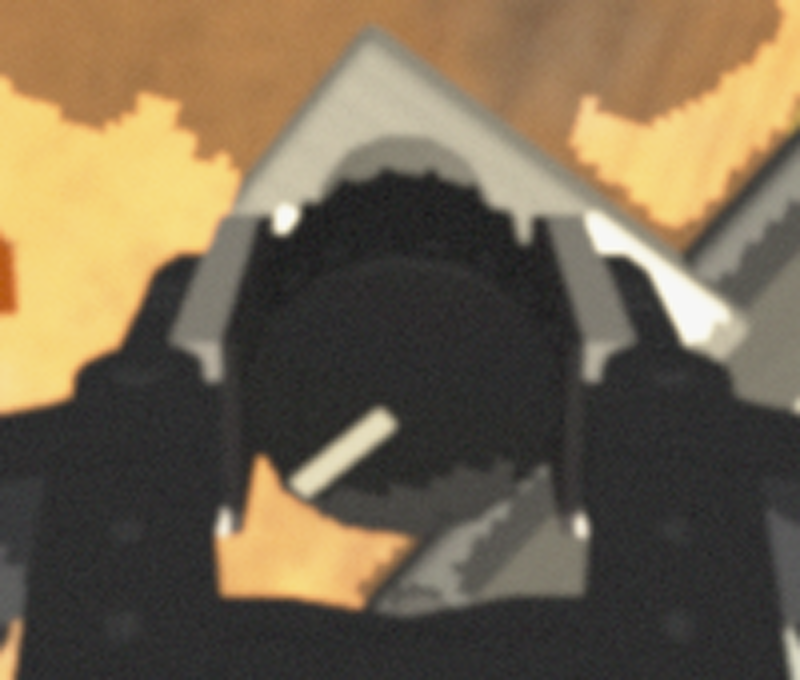

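```bash
python3 - <<'E'
from h import *
for n,a,b in[('w1',(250+268/7,170+355/7),(250+213/7,170+460/7)),('w4',(185+390/4,190+415/4),(185+335/4,190+515/4)),('w5',(185+388/4,190+415/4),(185+300/4,190+490/4))]:
    d=load(n);A=px(d,*a,.066);B=px(d,*b,.066);print(n,A.round(4),B.round(4),np.linalg.norm(A-B),np.degrees(np.arctan2(*(B-A)[1::-1])))
E
```

```text
w1 [ 0.46  -0.105  0.066] [ 0.447  -0.1038  0.066 ] 0.013047790902726477 174.73140533169953
w4 [ 0.4602 -0.1053  0.066 ] [ 0.4509 -0.1148  0.066 ] 0.013341909650407836 -134.57564717390844
w5 [ 0.4605 -0.1061  0.066 ] [ 0.4542 -0.1174  0.066 ] 0.012930264821768176 -119.00031398581528
```

The pale line now points 241° in the world, from 175° at the start, and the pads slipped about 20° over the last part. That suggests the stop. I'll confirm with a further push at a firmer grip.

>>> play_rows([
  [[0,0,0],[0,0,0]],
  [[0,0,0],[0,0,-0.015]],
  [[0,0,0],[0,0,-0.03]],
  [[0,0,0],[0,0,-0.03]],
], grip_force=45)

```text
t: 5.85
eef_pos: [0.4614, -0.1057, 0.0324]
tool_rot: [-0.001, 0.516, 0.857, -0.0]
contact_force: [3.7, -0.3, -2.6]
gripper_width: 0.385
```

```bash
python3 - <<'E'
from h import *
o=st();q=o['tool_rot'];print(np.degrees(2*np.arctan2(q[2],q[1])))
snap('wrist','w6');crop('w6','w6c',185,190,385,360,4)
E
```

```text
{'t': np.float64(5.85), 'q': array([ 0.6362,  0.5461, -0.6621,  2.1396,  0.5676,  0.6356,  0.0616]), 'joint_vel': array([-0.0111, -0.0051,  0.0125,  0.0001, -0.009 , -0.0045, -0.0648]), 'joint_torque': array([ -0.2725, -46.4161,  -8.1079, -13.7499,   0.1456,   0.8953,
         1.2392]), 'eef_pos': array([ 0.4614, -0.1057,  0.0324]), 'tool_rot': array([-7.000e-04,  5.155e-01,  8.569e-01, -2.000e-04]), 'contact_force': array([ 3.7332, -0.3233, -2.6123]), 'torque': array([-0.1362, -0.6725, -0.5042]), 'gripper_width': np.float64(0.3853)}
117.93215499455549
```

View pics/w6c.png

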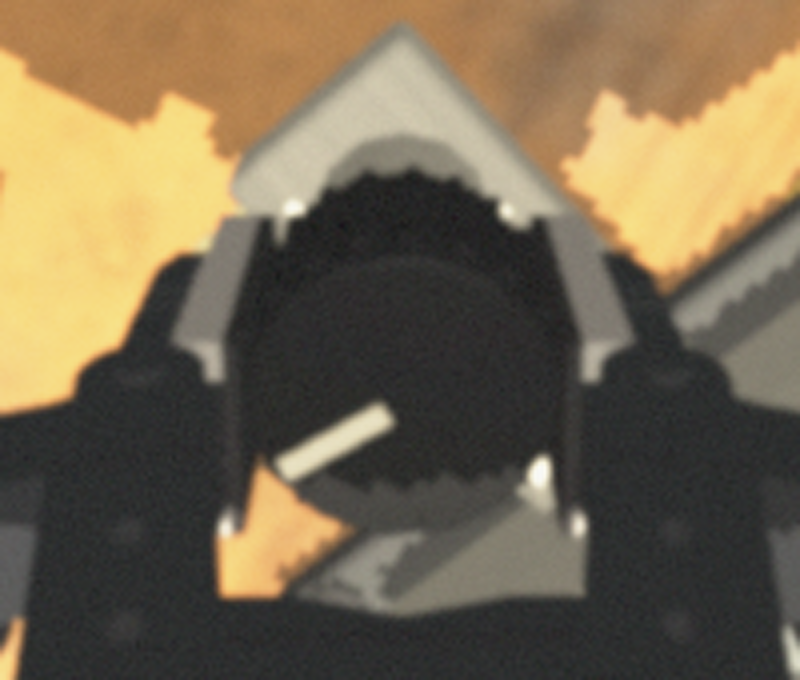

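The line slipped a further 11° or so relative to the pads, so the cap is held at its stop (wrist moment -0.5 N m). Now I'll release and go to the cover.

>>> play_rows([
  [[0,0,0],[0,0,0]],
  [[0,0,0],[0,0,0]],
  [[0,0,0],[0,0,0]],
  [[0,0,-0.08],[0,0,0]],
  [[0,0,-0.18],[0,0,0]],
  [[0,0,-0.28],[0,0,0]],
  [[0,0,-0.35],[0,0,0.01]],
  [[0,0,-0.35],[0,0,0.03]],
], fingers=60)

```text
t: 6.7
eef_pos: [0.4637, -0.1057, 0.1761]
tool_rot: [0.002, 0.596, 0.803, 0.001]
contact_force: [0.2, -0.6, -1.3]
gripper_width: 0.706
```

```bash
python3 - <<'E'
from h import *
o=st();snap('top','t6');crop('t6','t6c',265,175,375,275,7)
c,s=np.cos(np.radians(56.7)),np.sin(np.radians(56.7))
print(rel([.515,.181,.13],np.array([[c,s,0],[s,-c,0],[0,0,-1.]])))
E
```

```text
{'t': np.float64(6.7), 'q': array([ 0.7781,  0.3117, -0.7982,  2.0376,  0.2869,  0.8985,  0.1173]), 'joint_vel': array([-0.2336, -0.0245,  0.2998,  0.0671, -0.0944, -0.0812, -1.2112]), 'joint_torque': array([  2.2253, -38.8628,  -6.744 , -24.0555,  -0.1718,   0.6594,
         2.4657]), 'eef_pos': array([ 0.4637, -0.1057,  0.1761]), 'tool_rot': array([2.400e-03, 5.961e-01, 8.029e-01, 6.000e-04]), 'contact_force': array([ 0.1556, -0.5773, -1.2779]), 'torque': array([ 0.0563, -0.0099,  0.0246]), 'gripper_width': np.float64(0.7064)}
(array([0.6513, 0.3279, 0.1103]), array([0.0004, 0.0002, 0.138 ]))
```

View pics/t6c.png

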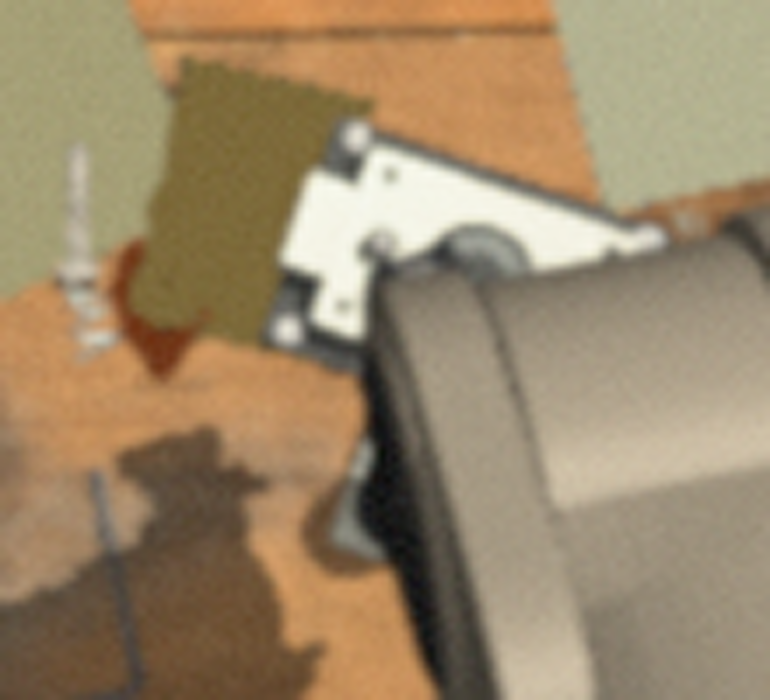

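>>> play_rows([
  [[0.08,0.04,0],[0,0,0.02]],
  [[0.18,0.09,0],[0,0,0.04]],
  [[0.28,0.14,0],[0,0,0.06]],
  [[0.38,0.19,0],[0,0,0.08]],
  [[0.48,0.24,0.03],[0,0,0.1]],
  [[0.58,0.29,0.06],[0,0,0.12]],
  [[0.65,0.328,0.09],[0,0,0.138]],
  [[0.651,0.328,0.11],[0,0,0.138]],
])

```text
t: 7.55
eef_pos: [0.5139, 0.1869, 0.1291]
tool_rot: [-0.0, 0.878, 0.478, 0.001]
contact_force: [0.0, -0.0, 0.4]
gripper_width: 0.703
```

>>> play_rows([
  [[0,0,0],[0,0,0]],
  [[0,0,0],[0,0,0]],
])

```text
t: 7.75
eef_pos: [0.513, 0.1864, 0.1285]
tool_rot: [-0.0, 0.878, 0.479, -0.0]
contact_force: [0.2, -0.1, 0.4]
gripper_width: 0.702
```

```bash
python3 - <<'E'
from h import *
o=st();snap('top','t7');d=snap('wrist','w7');crop('t7','t7c',265,175,375,275,7)
print(pr(d,o['eef_pos']))
E
```

```text
{'t': np.float64(7.75), 'q': array([ 0.0448,  0.4679, -0.6409,  1.9253,  0.3611,  0.8648, -1.3552]), 'joint_vel': array([ 0.0224, -0.0176,  0.0048, -0.0066,  0.0011,  0.0029, -0.0059]), 'joint_torque': array([-8.44300e-01, -4.77033e+01, -7.01290e+00, -2.22219e+01,
        1.62000e-02, -4.07000e-02, -2.73000e-02]), 'eef_pos': array([0.513 , 0.1864, 0.1285]), 'tool_rot': array([-4.000e-04,  8.779e-01,  4.788e-01, -2.000e-04]), 'contact_force': array([ 0.1524, -0.1084,  0.4071]), 'torque': array([0.0174, 0.0251, 0.0426]), 'gripper_width': np.float64(0.7018)}
(np.float64(281.78488658655596), np.float64(259.1030733696909))
```

View pics/t7c.png

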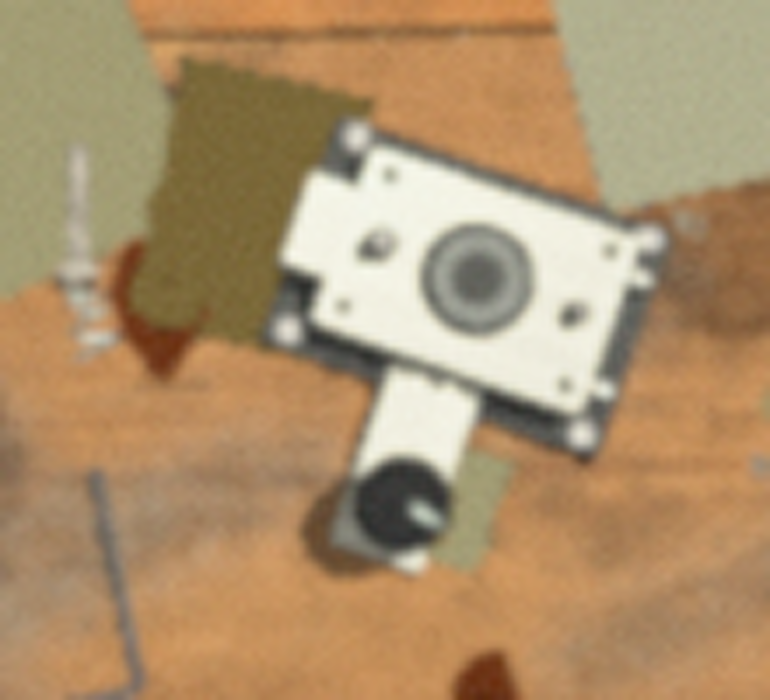

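View pics/w7.png

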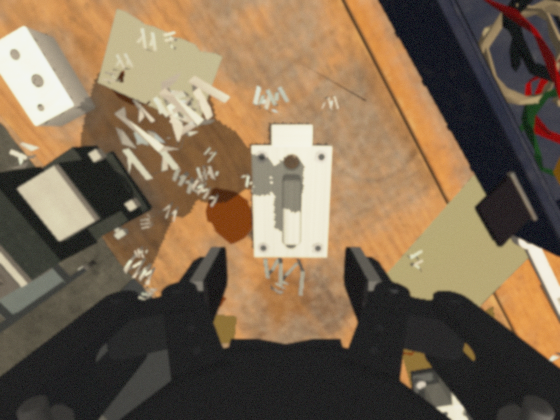

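```bash
python3 - <<'E'
from h import *
crop('w7','w7c',235,115,350,270,5.0)
a=cv2.imread('pics/top0.png')[236:260,311:335];b=cv2.imread('pics/t7.png')[236:260,311:335]
cv2.imwrite('pics/cap.png',cv2.resize(np.hstack([a,b]),None,fx=16,fy=16,interpolation=cv2.INTER_CUBIC))
E
```

```text
(no output)
```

View pics/w7c.png

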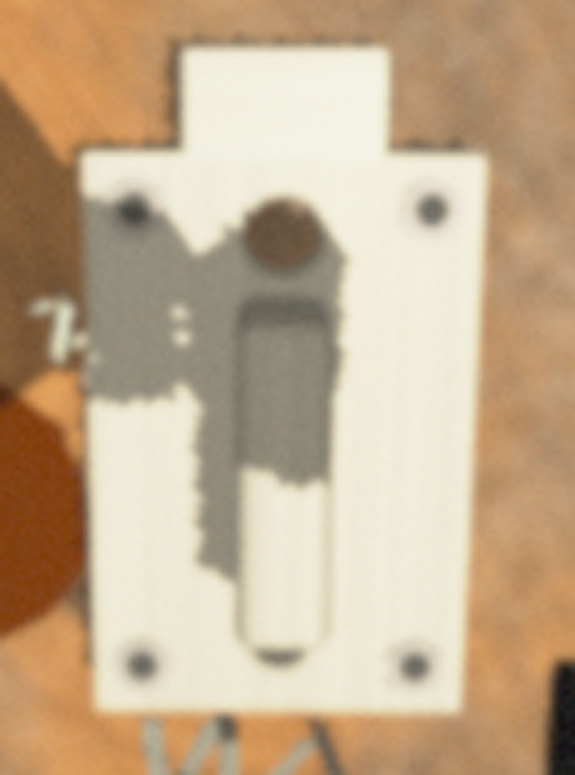

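View pics/cap.png

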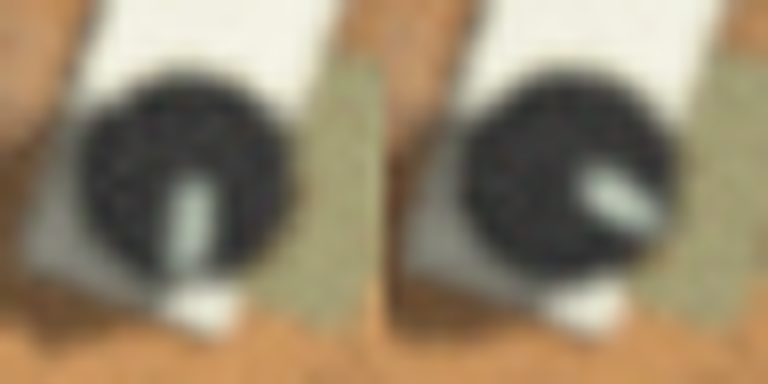

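```bash
python3 - <<'E'
from h import *
d=load('w7')
def P(c,z):return px(d,235+c[0]/5,115+c[1]/5,z)
C=[P(c,.012) for c in[(80,152),(488,152),(96,710),(462,710)]];D=[P(c,.012) for c in[(134,210),(432,210),(142,665),(414,665)]]
hb=P((283,234),.012)
ang=lambda v:np.degrees(np.arctan2(v[1],v[0]))
for S in(C,D):
  m=(S[0]+S[1]-S[2]-S[3])/2; print(np.mean(S,0),'yaw y',ang(m),np.linalg.norm(m),np.linalg.norm(S[0]-S[1]),np.linalg.norm(S[2]-S[3]))
m=np.mean(C,0);u=(C[0]+C[1]-C[2]-C[3]);u/=np.linalg.norm(u)
print('hb',hb,(hb-m)@u)
print('rib',P((284,480),.044),P((283,640),.044),px(d,291,235))
o=bot.get_obs();q=o['tool_rot'];print('phi',np.degrees(2*np.arctan2(q[2],q[1])))
E
```

```text
[0.51888106 0.18200897 0.012     ] yaw y 56.89736334077685 0.10477221301990007 0.07043858739014129 0.07015149876299114
[0.51856693 0.18184689 0.012     ] yaw y 56.77495231599313 0.0855635698216419 0.05198419359381141 0.051675188021166864
hb [0.53976715 0.21412776 0.012     ] 0.03831244590459372
rib [0.52013623 0.18436383 0.044     ] [0.50515108 0.16122048 0.044     ] [0.50837255 0.16714507 0.04312973]
phi 57.058363004844274
```

```bash
python3 - <<'E'
from h import *
crop('w1','w1e',270,30,370,130,7.5);crop('w1','w1f',350,110,450,215,7)
c,s=np.cos(np.radians(57)),np.sin(np.radians(57))
print(rel([.5185,.182,.016],np.array([[c,s,0],[s,-c,0],[0,0,-1.]])))
E
```

```text
(array([-0.0017,  0.0143,  0.2833]), array([ 0.0001, -0.0002,  0.0002]))
```

View pics/w1e.png

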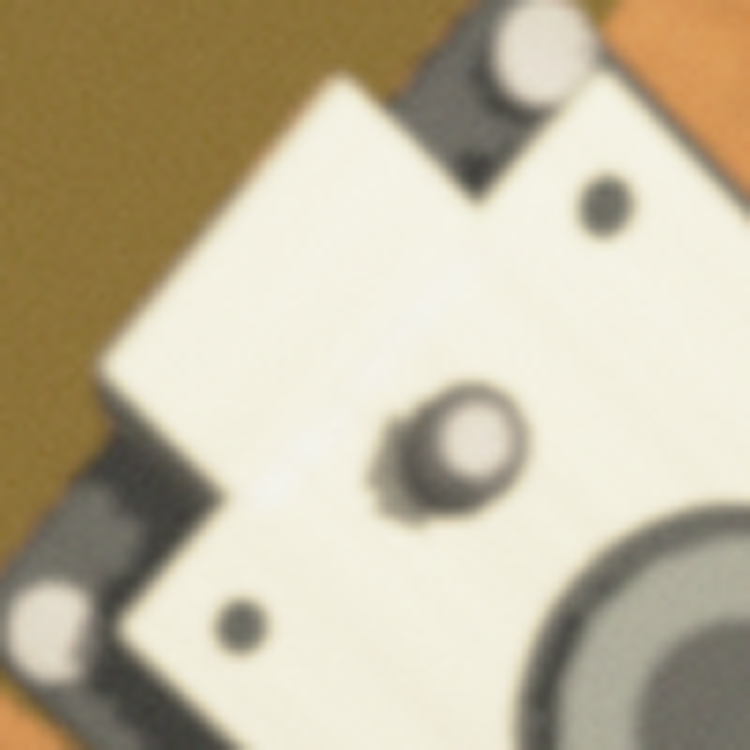

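View pics/w1f.png

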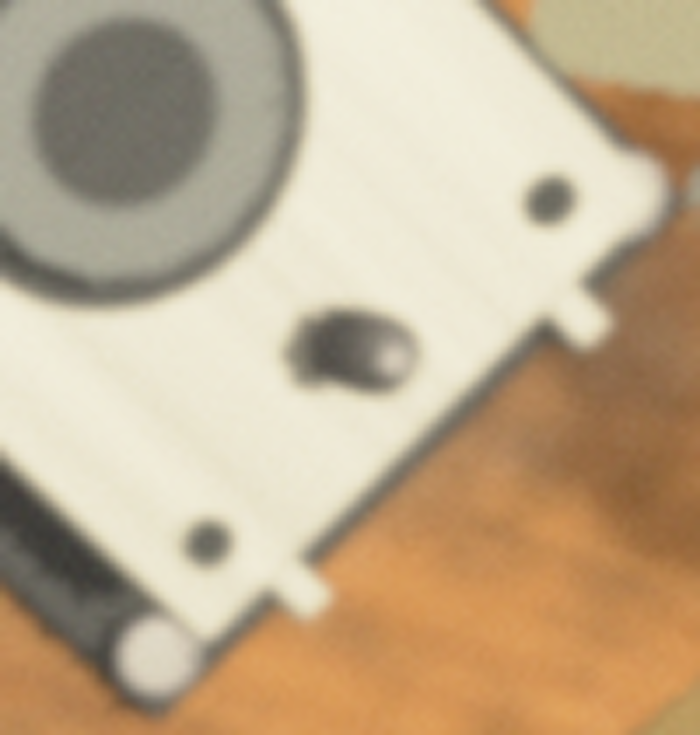

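```bash
python3 - <<'E'
from h import *
d=load('w1')
E=lambda c,z=.036:px(d,270+c[0]/7.5,30+c[1]/7.5,z)
F=lambda c,z=.036:px(d,350+c[0]/7,110+c[1]/7,z)
ang=lambda v:np.degrees(np.arctan2(v[1],v[0]))
a,b,c,e=E((606,206)),E((241,626)),F((550,200)),F((208,542))
print('holes mean',np.mean([a,b,c,e],0),ang(a+b-c-e),ang(a-b+c-e)+90,np.linalg.norm(a-b),np.linalg.norm(c-e),np.linalg.norm(a-c))
B=E((475,438),.05);S=F((393,355),.05);print('dow',B,S,(B+S)/2,np.linalg.norm(B-S),ang(B-S))
a,b=E((600,72)),E((118,630));print('corner',a,b,np.linalg.norm(a-b),ang(a-b)+90)
a,b=E((340,72)),E((98,365));print('tongue',np.linalg.norm(a-b),ang(a-b)+90,(a+b)/2)
E
```

```text
holes mean [ 0.54360711 -0.13687912  0.036     ] 69.22623021607511 69.23483335162695 0.051872781693944256 0.05182474555099867 0.08566323701287659
dow [ 0.55708253 -0.10120522  0.05      ] [ 0.53054841 -0.17189574  0.05      ] [ 0.54381547 -0.13655048  0.05      ] 0.07550635545809177 69.42606747599952
corner [ 0.59339434 -0.10068066  0.036     ] [ 0.52971654 -0.07612109  0.036     ] 0.06824979453246441 68.90912461466924
tongue 0.034585637999148475 69.23710129106814 [ 0.56833712 -0.07147291  0.036     ]
```

>>> play_rows([
  [[-0.002,0.014,0.06],[0,0,0]],
  [[-0.002,0.014,0.14],[0,0,0]],
  [[-0.002,0.014,0.2],[0,0,0]],
  [[-0.002,0.014,0.25],[0,0,0]],
  [[-0.002,0.014,0.278],[0,0,0]],
  [[-0.002,0.014,0.278],[0,0,0]],
  [[-0.002,0.014,0.278],[0,0,0]],
])

```text
t: 8.55
eef_pos: [0.519, 0.1818, 0.0189]
tool_rot: [0.0, 0.879, 0.477, 0.001]
contact_force: [-0.2, 0.3, 0.3]
gripper_width: 0.7
```

```bash
python3 - <<'E'
from h import *
st();snap('wrist','w8');snap('side','s8');crop('s8','s8c',180,230,300,320,6)
E
```

```text
{'t': np.float64(8.55), 'q': array([-0.0322,  0.6283, -0.5377,  1.9763,  0.5069,  0.6693, -1.4671]), 'joint_vel': array([-0.0002, -0.0117, -0.0066, -0.0067,  0.0007, -0.0002, -0.0034]), 'joint_torque': array([ 6.53000e-02, -5.32306e+01, -6.98770e+00, -1.66239e+01,
        2.85000e-02,  1.48000e-02, -9.60000e-03]), 'eef_pos': array([0.519 , 0.1818, 0.0189]), 'tool_rot': array([1.000e-04, 8.787e-01, 4.774e-01, 1.100e-03]), 'contact_force': array([-0.2   ,  0.2822,  0.3459]), 'torque': array([-0.0071,  0.0131, -0.009 ]), 'gripper_width': np.float64(0.7004)}
```

View pics/w8.png

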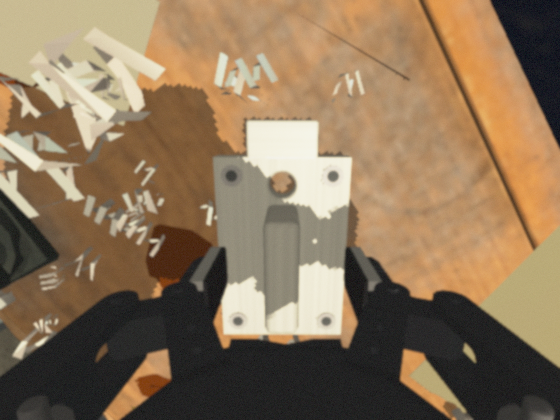

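View pics/s8c.png

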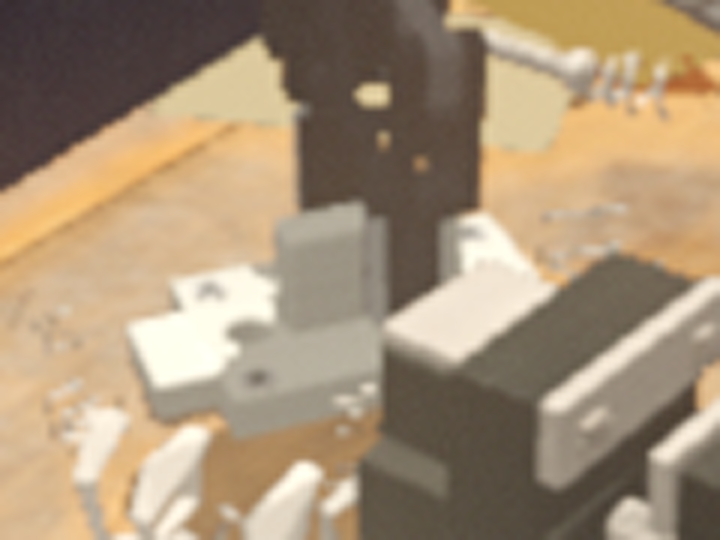

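>>> play_rows([
  [[-0.001,0,0.004],[0,0,0]],
  [[-0.001,0,0.004],[0,0,0]],
  [[-0.001,0,0.004],[0,0,0]],
  [[-0.001,0,0.004],[0,0,0]],
  [[-0.001,0,0.004],[0,0,0]],
  [[-0.001,0,0.004],[0,0,0]],
  [[-0.001,0,0.004],[0,0,0]],
], fingers=5, grip_force=90)

```text
t: 9.35
eef_pos: [0.5192, 0.182, 0.0183]
tool_rot: [0.0, 0.879, 0.478, 0.002]
contact_force: [-1.6, -1.0, 5.5]
gripper_width: 0.169
```

```bash
python3 - <<'E'
from h import *
st();snap('wrist','w9')
E
```

```text
{'t': np.float64(9.35), 'q': array([-0.0335,  0.6289, -0.5364,  1.977 ,  0.5087,  0.6666, -1.4687]), 'joint_vel': array([ 0.0003,  0.0007, -0.0007, -0.    , -0.0001, -0.0026, -0.0019]), 'joint_torque': array([-1.62000e-01, -5.16352e+01, -6.75970e+00, -1.67045e+01,
        1.62800e-01, -4.89900e-01, -3.41000e-02]), 'eef_pos': array([0.5192, 0.182 , 0.0183]), 'tool_rot': array([3.000e-04, 8.786e-01, 4.775e-01, 1.800e-03]), 'contact_force': array([-1.5891, -0.9992,  5.5226]), 'torque': array([-0.0664,  0.4103, -0.0157]), 'gripper_width': np.float64(0.1686)}
```

View pics/w9.png

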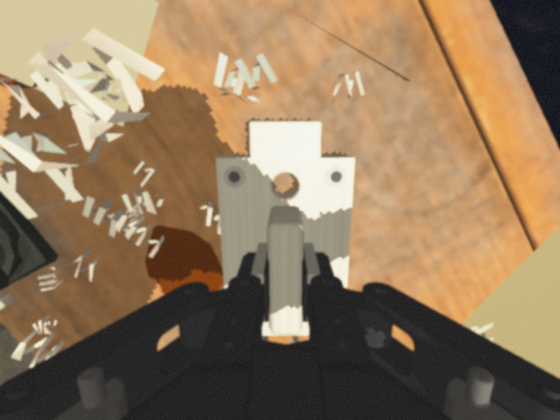

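>>> play_rows([
  [[0,0,-0.05],[0,0,0]],
  [[0,0,-0.13],[0,0,0]],
  [[0,0,-0.22],[0,0,0]],
  [[0,0,-0.3],[0,0,0]],
  [[0,0,-0.35],[0,0,0]],
  [[0,0,-0.35],[0,0,0]],
  [[0,0,-0.35],[0,0,0]],
])

```text
t: 10.1
eef_pos: [0.5184, 0.1814, 0.1577]
tool_rot: [0.0, 0.879, 0.477, 0.002]
contact_force: [-0.2, -0.3, -2.3]
gripper_width: 0.17
```

```bash
python3 - <<'E'
from h import *
o=st();snap('wrist','w10');snap('side','s10');crop('w10','w10c',200,110,370,350,3.3);crop('s10','s10c',180,130,330,280,5)
c,s=np.cos(np.radians(69.25)),np.sin(np.radians(69.25))
print(rel([.5437,-.1367,.16],np.array([[c,s,0],[s,-c,0],[0,0,-1.]])))
E
```

```text
{'t': np.float64(10.1), 'q': array([ 0.0744,  0.4336, -0.6606,  1.8971,  0.3318,  0.9181, -1.3205]), 'joint_vel': array([-0.0048,  0.0255,  0.0091,  0.0203,  0.0009,  0.0008,  0.0009]), 'joint_torque': array([-3.76000e-02, -5.03964e+01, -7.45050e+00, -2.55346e+01,
       -1.99000e-02, -6.06000e-02,  2.50000e-02]), 'eef_pos': array([0.5184, 0.1814, 0.1577]), 'tool_rot': array([5.000e-04, 8.786e-01, 4.775e-01, 1.500e-03]), 'contact_force': array([-0.249 , -0.2962, -2.2982]), 'torque': array([0.0292, 0.0336, 0.0316]), 'gripper_width': np.float64(0.1696)}
(array([-0.6313,  0.4868, -0.0084]), array([ 0.0001, -0.0001, -0.0339]))
```

View pics/w10c.png

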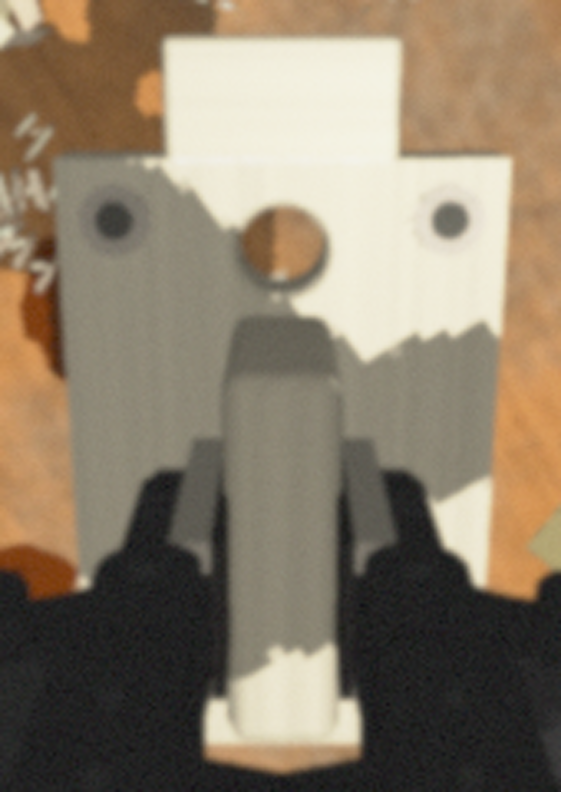

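View pics/s10c.png

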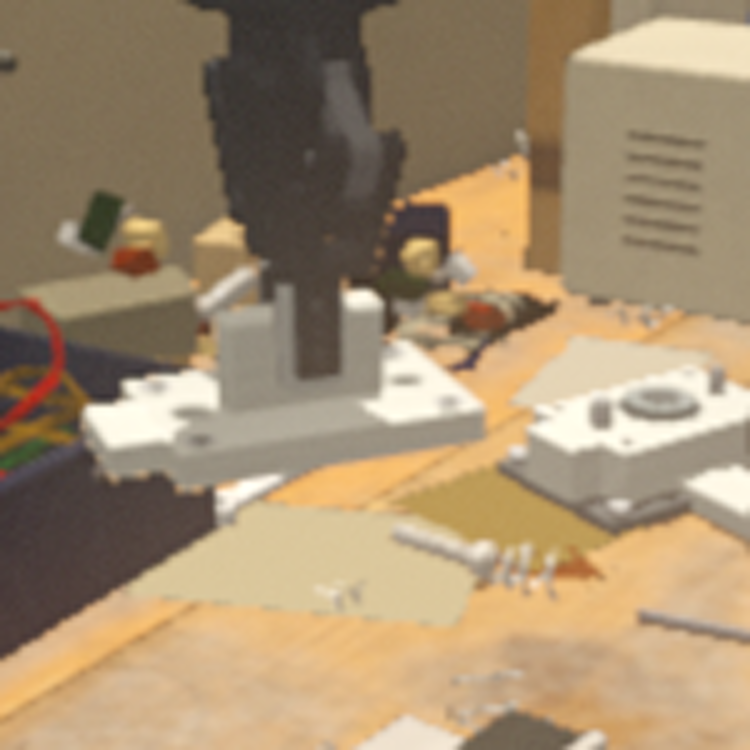

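```bash
python3 - <<'E'
from h import *
d=load('w10');o=bot.get_obs();q=o['tool_rot'];Rm=R.from_quat([q[1],q[2],q[3],q[0]])
P=lambda c,z=.1514:px(d,200+c[0]/3.3,110+c[1]/3.3,z)
t=lambda p:Rm.inv().apply(p-o['eef_pos'])*1000
a,b=t(P((114,221))),t(P((450,220)));c,e=t(P((57,157))),t(P((513,157)));h=t(P((286,241)))
print('dots',a,b,'mid',(a+b)/2,'(expect x 42.8) ang',np.degrees(np.arctan2(-(b-a)[0],(b-a)[1])))
print('corn',c,e,'mid',(c+e)/2,'(52.5) ang',np.degrees(np.arctan2(-(e-c)[0],(e-c)[1])));print('hole',h,'(38)')
print('tool x axis',Rm.apply([1,0,0]))
E
```

```text
dots [ 43.45311563 -24.16197412   5.25638848] [43.53813391 27.54411209  5.2905134 ] mid [43.49562477  1.69106899  5.27345094] (expect x 42.8) ang -0.09420910443093168
corn [ 53.21275138 -32.3201459    5.25569055] [53.12892112 36.64607581  5.30111221] mid [53.17083625  2.16296496  5.27840138] (52.5) ang 0.06964449413250355
hole [40.29833218  2.30173883  5.27232035] (38)
tool x axis [5.43899643e-01 8.39150135e-01 4.79511352e-04]
```

>>> play_rows([
  [[-0.06,0.05,0],[0,0,-0.005]],
  [[-0.15,0.12,0],[0,0,-0.01]],
  [[-0.24,0.19,0],[0,0,-0.015]],
  [[-0.33,0.26,0],[0,0,-0.02]],
  [[-0.42,0.33,0],[0,0,-0.025]],
  [[-0.51,0.39,-0.005],[0,0,-0.03]],
  [[-0.58,0.445,-0.008],[0,0,-0.034]],
  [[-0.631,0.487,-0.008],[0,0,-0.034]],
])

```text
t: 11.0
eef_pos: [0.5426, -0.1399, 0.1581]
tool_rot: [-0.001, 0.823, 0.568, -0.001]
contact_force: [0.4, 0.7, -2.5]
gripper_width: 0.166
```

>>> play_rows([
  [[0,0,0],[0,0,0]],
  [[0,0,0],[0,0,0]],
])

```text
t: 11.2
eef_pos: [0.5414, -0.1405, 0.1564]
tool_rot: [-0.002, 0.824, 0.567, -0.002]
contact_force: [-0.2, 0.2, -2.0]
gripper_width: 0.17
```

```bash
python3 - <<'E'
from h import *
o=st();snap('wrist','w11');snap('side','s11');snap('top','t11')
c,s=np.cos(np.radians(69.25)),np.sin(np.radians(69.25))
print(rel([.5437,-.1367,.16],np.array([[c,s,0],[s,-c,0],[0,0,-1.]])))
crop('t11','t11c',265,155,395,275,6)
E
```

```text
{'t': np.float64(11.2), 'q': array([ 0.6354,  0.4482, -0.6275,  1.8701,  0.3218,  0.9309, -0.507 ]), 'joint_vel': array([-0.0304, -0.0125, -0.0375,  0.005 , -0.0094, -0.0009, -0.0022]), 'joint_torque': array([ 1.59750e+00, -5.01360e+01, -5.81770e+00, -2.51559e+01,
        1.93000e-01,  1.80000e-02,  7.62000e-02]), 'eef_pos': array([ 0.5414, -0.1405,  0.1564]), 'tool_rot': array([-0.0018,  0.8239,  0.5668, -0.0018]), 'contact_force': array([-0.1608,  0.1602, -1.9943]), 'torque': array([0.0236, 0.0303, 0.0057]), 'gripper_width': np.float64(0.1695)}
(array([ 0.0042,  0.0021, -0.0061]), array([-0.0005,  0.    ,  0.0002]))
```

View pics/w11.png

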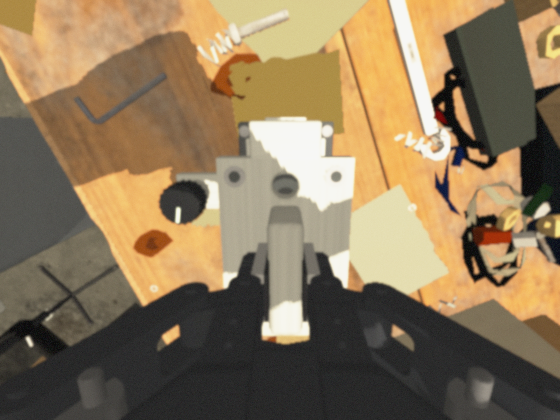

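View pics/t11c.png

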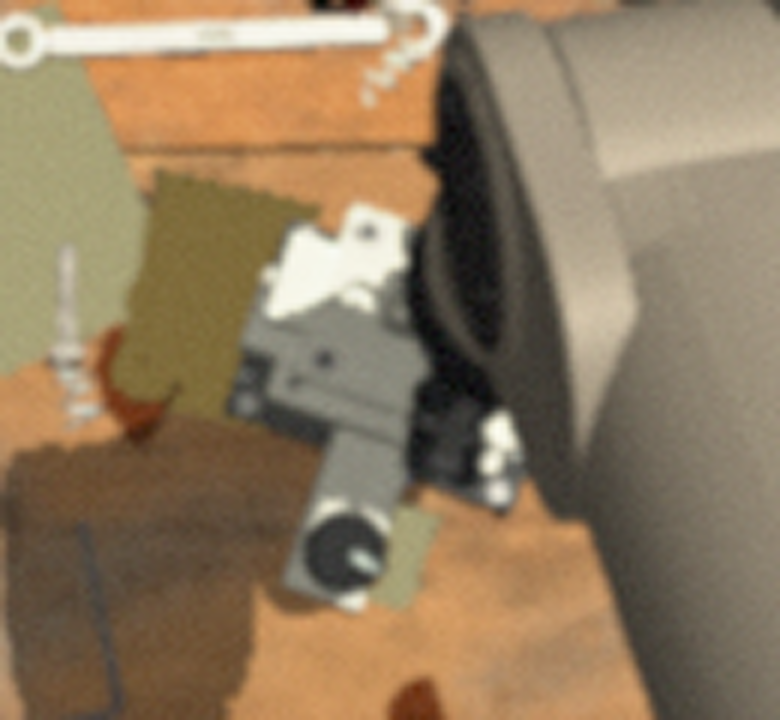

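```bash
python3 - <<'E'
from h import *
crop('w11','w11c',155,105,370,260,3.7);crop('w11','w11h',265,165,305,205,12);crop('s11','s11c',260,130,400,270,5)
E
```

```text
(no output)
```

View pics/w11c.png

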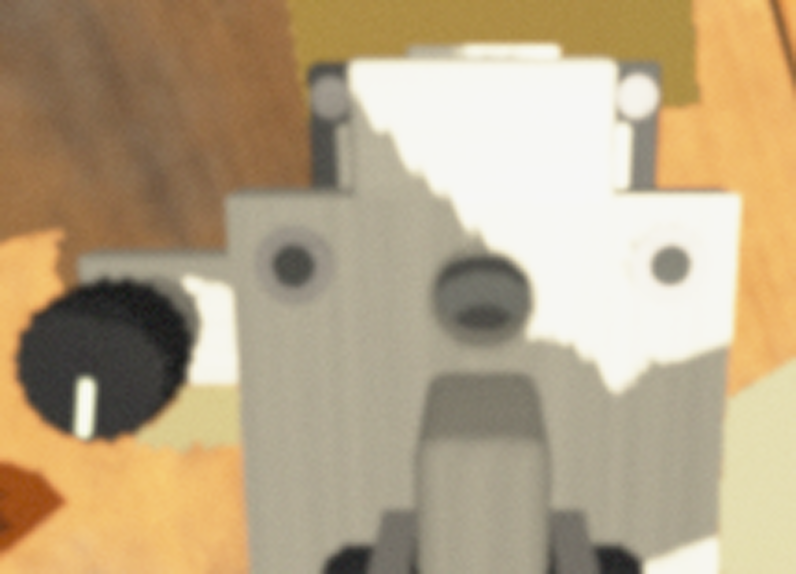

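View pics/w11h.png

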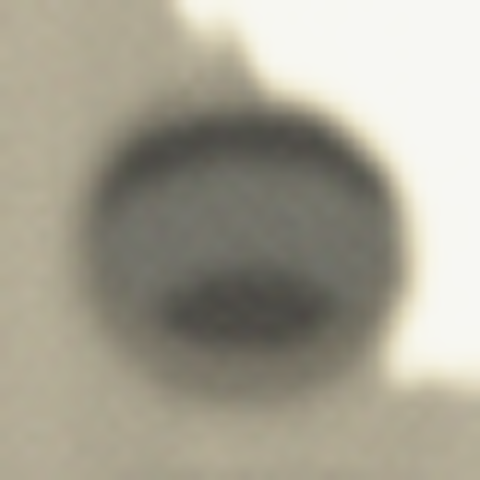

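View pics/s11c.png

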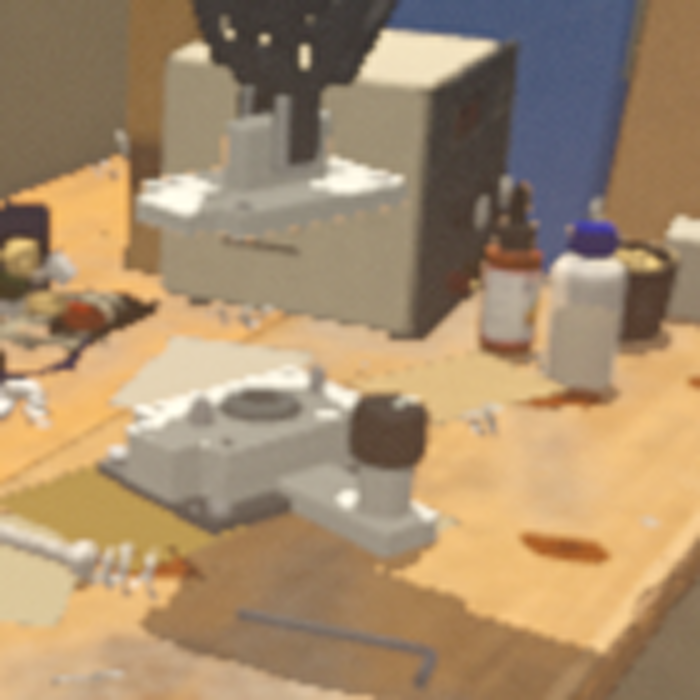

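```bash
python3 - <<'E'
from h import *
d1=load('w1');d=load('w11');o=bot.get_obs();q=o['tool_rot'];Rm=R.from_quat([q[1],q[2],q[3],q[0]])
t=lambda p:Rm.inv().apply(p-o['eef_pos'])*1000
ang=np.radians(69.25);C=np.array([.5437,-.1367,0])
Hx=np.array([np.sin(ang),-np.cos(ang),0]);Hy=np.array([np.cos(ang),np.sin(ang),0])
for z in(.01,.013):
  s=[px(d1,270+c[0]/7.5,30+c[1]/7.5,z) for c in[(542,52),(50,632)]]
  s2=[px(d,155+c[0]/3.7,105+c[1]/3.7,z) for c in[(640,95),(330,97)]]
  for a in(s,s2):
    m=(a[0]+a[1])/2-C;print(z,'mid in H (mm)',m@Hx*1000,m@Hy*1000,np.linalg.norm(a[0]-a[1]),'ang',np.degrees(np.arctan2(*(a[0]-a[1])[1::-1]))+90)
zt=o['eef_pos'][2]-.0183+.012
P=lambda c,z=zt:px(d,155+c[0]/3.7,105+c[1]/3.7,z)
a,b=t(P((293,266))),t(P((671,265)));print('dots in tool',(a+b)/2-[42.8,0,0],np.degrees(np.arctan2(-(b-a)[0],(b-a)[1])))
print('H centre in tool',t(C),'Hy ang rel', np.degrees(np.arctan2(*(Rm.inv().apply(Hy))[1::-1])))
# cap point
for n,c in(('A',(86,378)),('B',(84,437))):print(n,px(d,155+c[0]/3.7,105+c[1]/3.7,.066))
E
```

```text
0.01 mid in H (mm) 0.11589498763545272 57.860871121766024 0.07835835804561518 ang 69.16633504970606
0.01 mid in H (mm) 0.496817367419198 58.926521697293396 0.07949878144476319 ang 69.37069919705861
0.013 mid in H (mm) -0.3614460505540696 57.72128312372974 0.07745382627634942 ang 69.16633504970606
0.013 mid in H (mm) 0.5043626220094584 58.967629961600984 0.07866964792289381 ang 69.37069919705866
dots in tool [-2.54658772  1.25092181  6.29355902] 0.09879231936307682
H centre in tool [  1.6937051    1.32433417 157.57329566] Hy ang rel 0.06164252275251
A [ 0.46119067 -0.1059263   0.066     ]
B [ 0.45457248 -0.11815244  0.066     ]
```

```bash
python3 - <<'E'
from h import *
o=st();d=snap('wrist','w12')
q=o['tool_rot'];M=np.eye(4);M[:3,:3]=R.from_quat([q[1],q[2],q[3],q[0]]).as_matrix();M[:3,3]=o['eef_pos']
X=np.linalg.inv(M)@d['pose'];print(X.round(4))
np.save('X.npy',X)
for n in('w10','w11','w2'):
  T=load(n)['pose']@np.linalg.inv(X);print(n,T[:3,3].round(4),T[:3,2].round(4),np.degrees(np.arctan2(T[1,0],T[0,0])))
E
```

```text
{'t': np.float64(11.35), 'q': array([ 0.6331,  0.4466, -0.63  ,  1.8699,  0.3216,  0.931 , -0.5069]), 'joint_vel': array([-0.0037, -0.0073, -0.0026, -0.004 ,  0.0024, -0.0013,  0.0023]), 'joint_torque': array([ 7.62600e-01, -4.97661e+01, -6.38240e+00, -2.45937e+01,
        4.73000e-02,  3.12000e-02, -5.30000e-03]), 'eef_pos': array([ 0.5423, -0.138 ,  0.1576]), 'tool_rot': array([-0.0013,  0.8226,  0.5686, -0.0009]), 'contact_force': array([-0.193 ,  0.1988, -2.2013]), 'torque': array([-0.0238, -0.0007, -0.0822]), 'gripper_width': np.float64(0.1683)}
[[-8.000e-04 -9.638e-01 -2.668e-01  6.710e-02]
 [ 1.000e+00 -7.000e-04 -5.000e-04  1.100e-03]
 [ 3.000e-04 -2.668e-01  9.638e-01 -1.413e-01]
 [ 0.000e+00  0.000e+00  0.000e+00  1.000e+00]]
w10 [0.5185 0.1815 0.1577] [ 3.2e-03  5.0e-04 -1.0e+00] 57.03914190422538
w11 [ 0.5414 -0.1405  0.1564] [-0.0051  0.001  -1.    ] 69.055417689916
w2 [ 0.4584 -0.1036  0.1296] [-1.2e-03 -2.0e-04 -1.0e+00] 21.005228868344656
```

```bash
python3 - <<'E'
from h import *
c,s=np.cos(np.radians(69.25)),np.sin(np.radians(69.25))
print(rel([.5426,-.1359,.076],np.array([[c,s,0],[s,-c,0],[0,0,-1.]])))
E
```

```text
(array([ 0.0051, -0.0011,  0.2045]), array([-0.0004,  0.    ,  0.0002]))
```

>>> play_rows([
  [[0.005,-0.001,0.05],[0,0,0]],
  [[0.005,-0.001,0.1],[0,0,0]],
  [[0.005,-0.001,0.15],[0,0,0]],
  [[0.005,-0.001,0.18],[0,0,0]],
  [[0.005,-0.001,0.2],[0,0,0]],
  [[0.005,-0.001,0.2],[0,0,0]],
  [[0.005,-0.001,0.2],[0,0,0]],
  [[0.005,-0.001,0.2],[0,0,0]],
])

```text
t: 12.2
eef_pos: [0.5434, -0.136, 0.0787]
tool_rot: [-0.0, 0.823, 0.569, -0.0]
contact_force: [-0.8, 0.5, -1.5]
gripper_width: 0.17
```

```bash
python3 - <<'E'
from h import *
o=st()
c,s=np.cos(np.radians(69.25)),np.sin(np.radians(69.25))
print(rel([.5426,-.1359,.075],np.array([[c,s,0],[s,-c,0],[0,0,-1.]])))
snap('wrist','w13');snap('side','s13');crop('w13','w13h',255,155,315,215,10);crop('w13','w13c',155,105,370,260,3.7);crop('s13','s13c',270,170,390,270,6.5)
E
```

```text
{'t': np.float64(12.2), 'q': array([ 0.5803,  0.5505, -0.5758,  1.925 ,  0.4137,  0.7862, -0.5871]), 'joint_vel': array([ 0.0017, -0.0034,  0.0002,  0.0029,  0.0015,  0.001 ,  0.0019]), 'joint_torque': array([-9.43000e-02, -5.33606e+01, -7.39080e+00, -2.08410e+01,
       -4.30000e-03,  1.37000e-02,  1.20000e-03]), 'eef_pos': array([ 0.5434, -0.136 ,  0.0787]), 'tool_rot': array([-4.000e-04,  8.225e-01,  5.687e-01, -3.000e-04]), 'contact_force': array([-0.7825,  0.5111, -1.5226]), 'torque': array([-0.0358, -0.0595, -0.0024]), 'gripper_width': np.float64(0.1702)}
(array([-0.0005, -0.0018,  0.0093]), array([-0.0002, -0.    ,  0.0002]))
```

View pics/w13c.png

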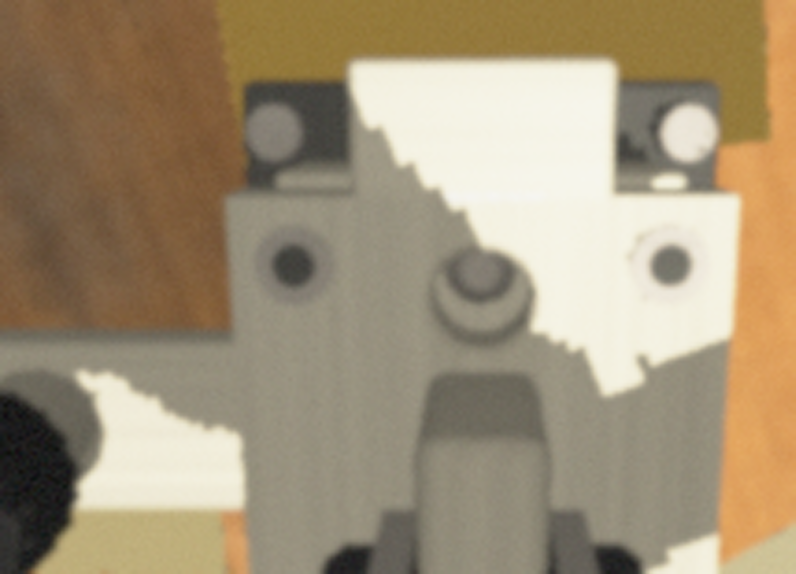

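View pics/w13h.png

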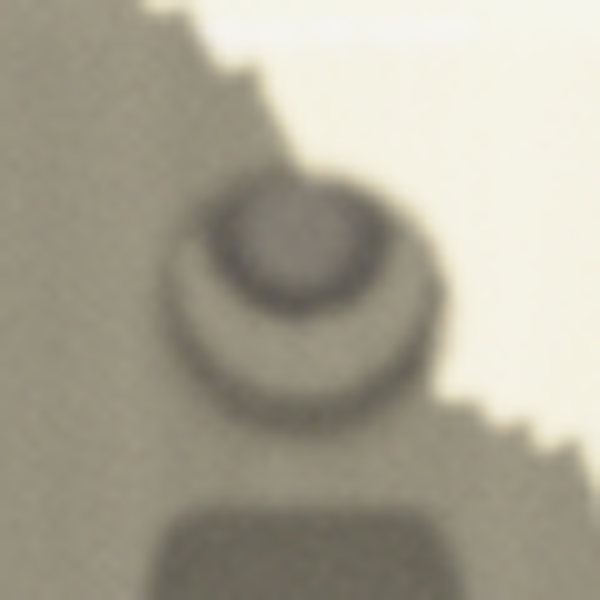

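View pics/s13c.png

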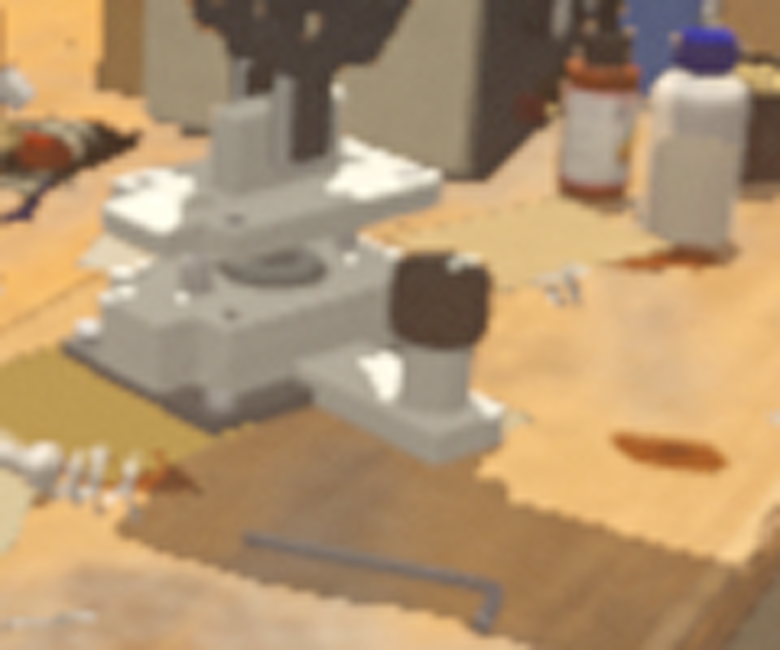

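```bash
python3 - <<'E'
from h import *
X=np.load('X.npy');d=load('w13');T=d['pose']@np.linalg.inv(X);print(T[:3,3])
t=lambda p:(np.linalg.inv(T)@np.append(p,1))[:3]*1000
D=t(px(d,285,178.7,.05));zt=T[2,3]-.0063
hole=t(px(d,285.3,185,zt));print('dowel',D,'hole',hole,'D-h',D-hole)
P=lambda c,z=zt:t(px(d,155+c[0]/3.7,105+c[1]/3.7,z))
print('dots',(P((294,266))+P((671,265)))/2, 'corners',(P((226,195))+P((741,195)))/2)
s=[P(c,.011) for c in[(690,132),(274,131)]];print('screws',s,(s[0]+s[1])/2)
E
```

```text
[ 0.54336031 -0.13597475  0.07872305]
dowel [37.89424982  0.92307209 28.72396542] hole [38.49469393  1.09470237  6.30075709] D-h [-0.60044411 -0.17163028 22.42320833]
dots [42.742615    1.14186444  6.30091739] corners [52.32013773  1.28060294  6.30124488]
screws [array([57.86675009, 40.19313278, 67.68383356]), array([ 58.10860849, -38.00436481,  67.7657652 ])] [57.98767929  1.09438399 67.72479938]
```

Through the big hole (w13h centre 303,300) the dowel top (300,237) lines up to within about 0.5 mm once parallax is allowed for. I'll lower onto the tapers.

>>> play_rows([
  [[0,0,0.012],[0,0,0]],
  [[-0.0005,0,0.024],[0,0,0]],
  [[-0.0005,0,0.034],[0,0,0]],
  [[-0.0005,0,0.04],[0,0,0]],
  [[-0.0005,0,0.04],[0,0,0]],
])

```text
t: 12.8
eef_pos: [0.5427, -0.1362, 0.062]
tool_rot: [-0.001, 0.823, 0.569, -0.001]
contact_force: [0.5, -0.2, -1.3]
gripper_width: 0.171
```

```bash
python3 - <<'E'
from h import *
o=st();snap('wrist','w14');snap('side','s14');crop('w14','w14h',255,155,315,215,10);crop('s14','s14c',270,170,390,270,6.5)
E
```

```text
{'t': np.float64(12.8), 'q': array([ 0.569 ,  0.574 , -0.5614,  1.934 ,  0.4334,  0.7575, -0.6031]), 'joint_vel': array([ 0.0024, -0.0081, -0.0041, -0.0061, -0.0037,  0.0044,  0.0008]), 'joint_torque': array([-4.79000e-02, -5.43619e+01, -7.43090e+00, -2.02036e+01,
        3.65000e-02, -6.07000e-02, -2.83000e-02]), 'eef_pos': array([ 0.5427, -0.1362,  0.062 ]), 'tool_rot': array([-9.000e-04,  8.226e-01,  5.687e-01, -7.000e-04]), 'contact_force': array([ 0.5166, -0.1767, -1.3389]), 'torque': array([-0.0255, -0.0448, -0.0041]), 'gripper_width': np.float64(0.171)}
```

View pics/w14h.png

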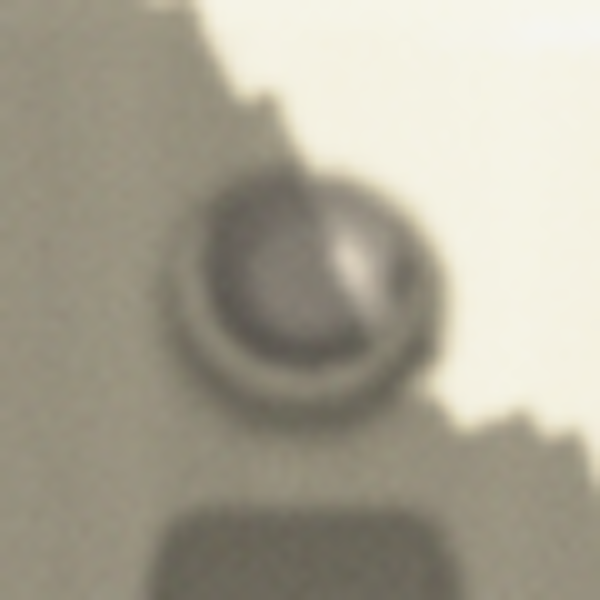

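View pics/s14c.png

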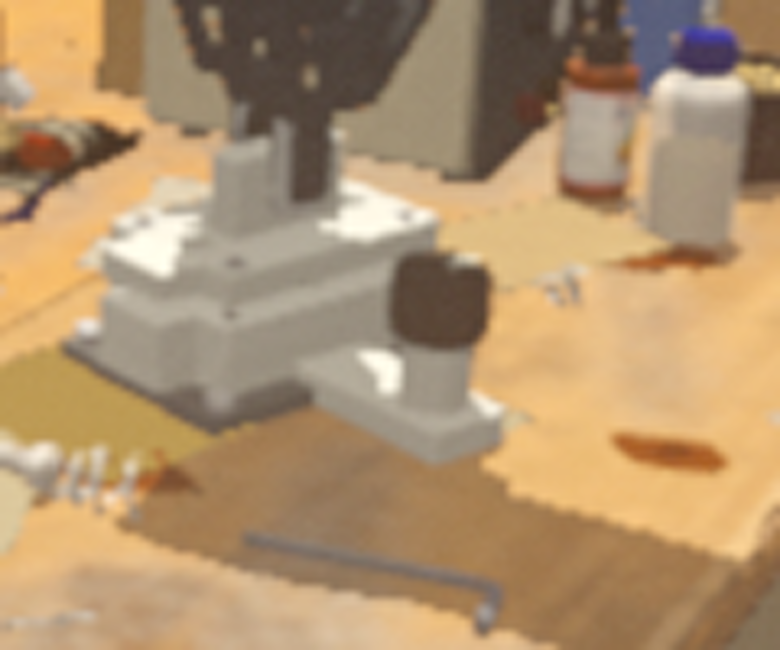

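>>> play_rows([
  [[0.0005,0.001,0.008],[0,0,0]],
  [[0.0005,0.001,0.014],[0,0,0]],
  [[0.0005,0.001,0.02],[0,0,0]],
  [[0.0005,0.001,0.023],[0,0,0]],
  [[0.0005,0.001,0.023],[0,0,0]],
  [[0.0005,0.001,0.023],[0,0,0]],
], grip_force=110)

```text
t: 13.5
eef_pos: [0.544, -0.1362, 0.0545]
tool_rot: [0.0, 0.823, 0.569, -0.0]
contact_force: [-3.6, 0.3, 11.0]
gripper_width: 0.162
```

```bash
python3 - <<'E'
from h import *
o=st();snap('side','s15');snap('wrist','w15');crop('s15','s15c',270,170,390,270,6.5);crop('w15','w15h',240,130,330,215,7)
E
```

```text
{'t': np.float64(13.5), 'q': array([ 0.5618,  0.5854, -0.5538,  1.9359,  0.4445,  0.7433, -0.6126]), 'joint_vel': array([ 0.001 ,  0.0001, -0.0006, -0.0007, -0.0006,  0.0005,  0.0007]), 'joint_torque': array([-5.57100e-01, -4.88261e+01, -6.55970e+00, -1.85661e+01,
        2.90500e-01, -1.07950e+00,  5.70000e-03]), 'eef_pos': array([ 0.544 , -0.1362,  0.0545]), 'tool_rot': array([ 0.000e+00,  8.226e-01,  5.686e-01, -3.000e-04]), 'contact_force': array([-3.6358,  0.3358, 10.9804]), 'torque': array([ 0.162 ,  0.7838, -0.0192]), 'gripper_width': np.float64(0.162)}
```

View pics/s15c.png

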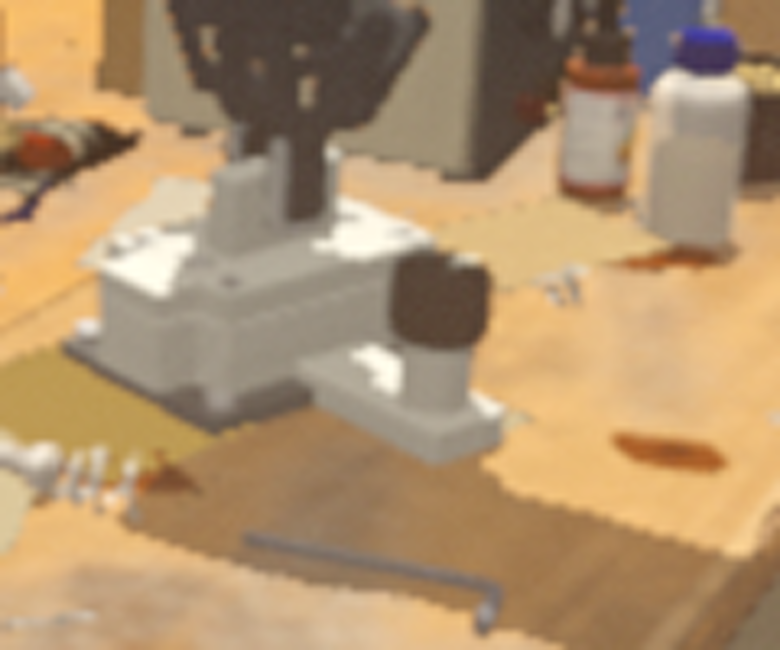

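View pics/w15h.png

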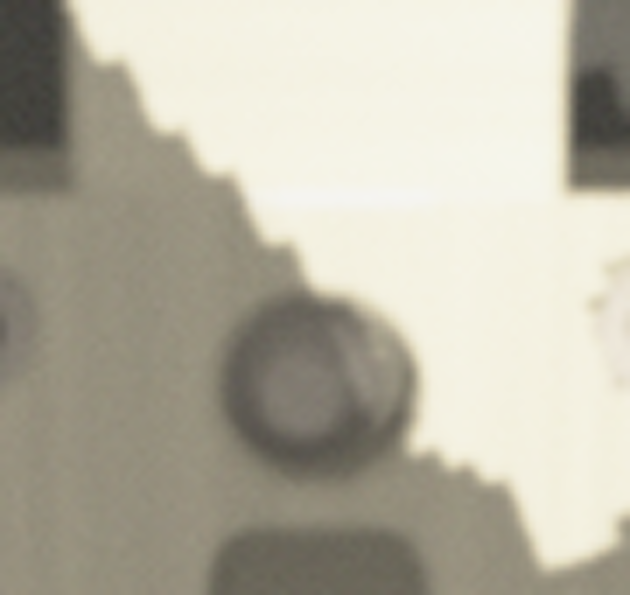

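>>> play_rows([
  [[0,-0.001,0.004],[0,0,0]],
  [[0,-0.001,0.006],[0,0,0]],
  [[0,-0.001,0.007],[0,0,0]],
  [[0,-0.001,0.007],[0,0,0]],
  [[0,-0.001,0.007],[0,0,0]],
])

```text
t: 14.1
eef_pos: [0.544, -0.1363, 0.0544]
tool_rot: [0.001, 0.823, 0.568, -0.001]
contact_force: [-10.4, -0.3, 26.8]
gripper_width: 0.163
```

```bash
python3 - <<'E'
from h import *
o=st();snap('side','s16');snap('wrist','w16');snap('top','t16');crop('s16','s16c',275,190,345,245,11);crop('t16','t16c',265,155,395,275,6)
E
```

```text
{'t': np.float64(14.1), 'q': array([ 0.5599,  0.5848, -0.5526,  1.9369,  0.4467,  0.7423, -0.6156]), 'joint_vel': array([ 0.0003, -0.0011,  0.0004,  0.0007, -0.0012,  0.0005, -0.0005]), 'joint_torque': array([-1.29580e+00, -4.13886e+01, -5.48450e+00, -1.80023e+01,
        7.34000e-01, -2.90470e+00, -2.56000e-02]), 'eef_pos': array([ 0.544 , -0.1363,  0.0544]), 'tool_rot': array([ 1.000e-03,  8.227e-01,  5.685e-01, -7.000e-04]), 'contact_force': array([-10.3949,  -0.2665,  26.8051]), 'torque': array([ 0.3146,  2.0057, -0.0117]), 'gripper_width': np.float64(0.1632)}
```

View pics/s16c.png

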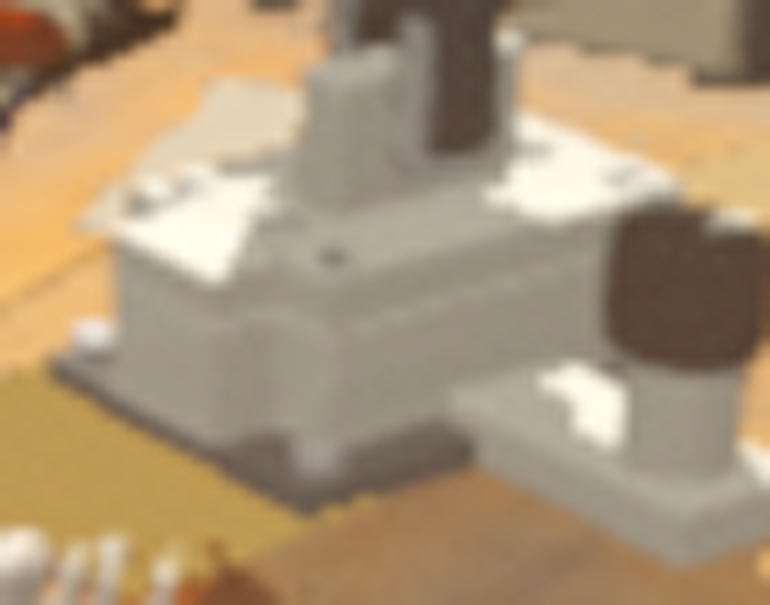

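View pics/t16c.png

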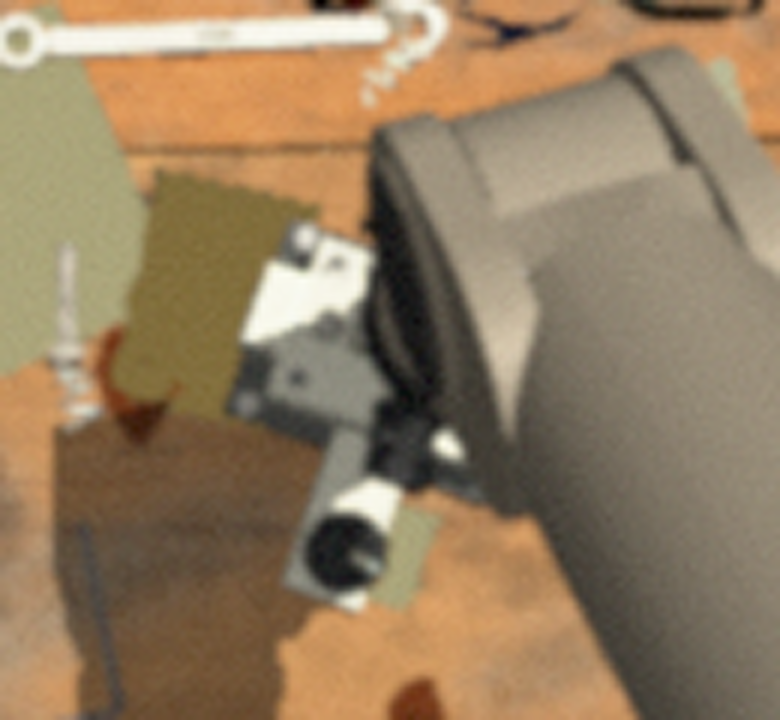

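View pics/w16.png

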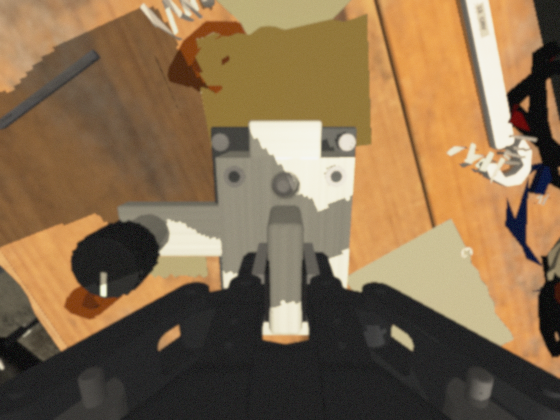

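```bash
python3 - <<'E'
from h import *
o=st();d=snap('wrist','w17')
for n,uv in[('A',(234,177)),('B',(336,177)),('tongue',(285,140)),('plate edge',(325,200))]:print(n,px(d,*uv).round(4))
bot.hand_in();print(bot.get_obs()['contact_force'])
E
```

```text
{'t': np.float64(14.25), 'q': array([ 0.56  ,  0.5849, -0.5525,  1.9369,  0.4467,  0.7423, -0.6156]), 'joint_vel': array([-0.0022,  0.0004,  0.0007,  0.0002, -0.    ,  0.0005,  0.0009]), 'joint_torque': array([-1.28580e+00, -4.14024e+01, -5.48070e+00, -1.79974e+01,
        7.34000e-01, -2.90420e+00, -2.55000e-02]), 'eef_pos': array([ 0.544 , -0.1363,  0.0543]), 'tool_rot': array([ 1.000e-03,  8.227e-01,  5.685e-01, -7.000e-04]), 'contact_force': array([-9.842 ,  0.0734, 26.6558]), 'torque': array([3.5280e-01, 2.0581e+00, 5.0000e-04]), 'gripper_width': np.float64(0.1637)}
A [ 0.5357 -0.0876  0.0477]
B [ 0.5841 -0.1059  0.0479]
tongue [ 0.5664 -0.0797  0.0467]
plate edge [ 0.5751 -0.1158  0.0463]
the job is handed in; nothing more can be done
the job is handed in; nothing more can be done
```

The vent cap is open to its stop, and the cover is on both dowels, tongue over tongue. It is pressed fully home and still held. I handed the job in at about 14 s of the 53 s allowed.

- **Vent cap:** I turned it anticlockwise until it stopped. When I pushed another 11° with a firmer grip, only the pads slipped, against about 0.5 N m. The pale line turned about 66° rather than the full 80°. The cap therefore seems to have started about 15° open.
- **Cover:** The tool height gave its underside at 36.1 mm against the 36 mm joint face. The depth image put its top at 46–48 mm, where 48 mm is expected. The height did not change when the upward force on the tool rose from 11 N to about 27 N, which is above the ring's 10.8 N, and the side view showed no gap.
- **Disagreements:** The top camera read about 4 mm short in x compared with the wrist camera and with where the fingers met the cap, so I used those two. About 10 N of sideways force stayed on the tool at hand-in.
- **Loose tools:** I never touched the bolt, the hex key or the wrench; they looked unmoved in the last pictures.

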